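# Sort, hook and snap shut the service case

## Task

Put the loose steel socket in the bay of the red case that already holds sockets, and the loose sharpening stone in the bay with the stones. Then close the case with its aluminium cover: hook one end under the steel lip at the far side, lower the other end and press it down until the yellow catch snaps over it, so the cover lies flat all round. Leave the other things on the bench where they are, and let go of everything.

Things in the scene. Friction and masses are not known exactly. Their poses are not given: they have to be found in the camera images.
- case: red open case fixed to the bench, 190 (x) x 162 (y); origin at the centre of its underside, z up, +x points away from the robot. Walls 6 thick, inside 178 (x) x 150 (y), floor at height 5. Side and near (-x) walls 50 high. A divider 4 thick at y = 0, top at height 38, parts it into a left (+y) and right (-y) bay, each 73 wide. The case is closed when the cover lies on the near and far ledges.
- catch (a joint): yellow sprung catch in the middle of the case's near (-x) wall: 0 = sprung in (rest), up to 0.009 m as it is pushed outwards (case -x). A cover hooked under the lip and let down rests on its sloping nose, its near edge about 11 above the ledge; pressing it down by that edge (5 to 8 N at first, then it gives way) until it meets the ledge drives the catch out, and it springs back (about 3 N) over the cover.
- cover: aluminium cover plate, 174 (x) x 144 (y) x 5, about 0.16 kg, lying flat on the bench at the start; origin at the centre of its underside, z up, its x within 20 degrees of the robot's. In its middle an upright black grip rib, 12 thick (x), 60 long (y), from height 5 to 39 above the underside. Either 144-wide end may go under the lip.
- socket: loose steel wrench socket, upright cylinder 26 across, 34 tall, dark recess in its top; origin at the centre of its underside
- stone: loose green sharpening stone, bar 45 (its x) x 22 (its y) x 18 tall; origin at the centre of its underside
- socket_stock: two steel sockets like the loose one, fixed side by side (along y) on a black strip in the far part of one bay: they mark the socket bay (left or right). 34 (x) x 68 (y) x 36 tall; origin under its centre on the bay's floor, 47 beyond and 39 beside the case's centre, axes as the case's. The bay is free from 128 to 24 on the near (-x) side of this origin.
- stone_stock: two green stones like the loose one, fixed side by side on a black strip in the far part of the other bay: they mark the stone bay. 48 (x) x 68 (y) x 21 tall; origin and axes as for the socket stock.
- tape: bystander to be left alone: yellow plastic tape roll lying flat, 90 across, 22 tall; origin at the centre of its underside
- screwdriver: bystander to be left alone: screwdriver lying on the bench; origin on the underside
- brush: bystander to be left alone: brush lying on the bench; origin on the underside
- oil: bystander to be left alone: oil bottle with red cap, 60 across, 130 tall, standing; origin at the centre of its underside
- grease: bystander to be left alone: can with green label, 72 across, 70 tall, standing; origin at the centre of its underside
- wrench: bystander to be left alone: steel wrench lying on the bench; origin on the underside
- lip (a point): middle of the lower inner edge of the steel lip along the case's whole far (+x) wall: case x = +78, height 53. The lip overhangs the inside by 11 (wall's inner face at x = +89) and its top is at height 58. Under it a far ledge, top at height 43, spans x = +73 to +89: a slot 10 high and 11 deep. The 5 thick cover enters it tilted some 10 to 15 degrees, far end low.
- near_ledge (a point): middle of the top of the near ledge, at case x = -85, height 43; it spans case x = -89 to -81 along the whole near wall. With the cover home its top is at height 48, 2 below the near and side walls' rim; it has 4 of play along x and 6 along y in all.
- catch_nose (a point): tip of the catch's nose, at case x = -83 (6 inside the wall's inner face), y = 0, height 51.5. The nose is 30 wide along y; from the tip it slopes up and outwards, 30 degrees from upright, to height 62 at the wall's inner face. Keep fingers 15 or more off it when pressing.
- edge_a (a point): middle of the cover's lower edge at the cover's +x end
- edge_b (a point): middle of the cover's lower edge at the cover's -x end
There are look-alikes about, which are no part of the job. Several things look just like the cover: the one meant starts farthest to the robot's left.

How it is judged:
On the way, in this order (a step that is already met when the one before it is completed fails the run):
1. the socket and the stone each lie, let go, in the bay of their own kind (x of socket in the frame of socket_stock between -0.136 and 0.042 m and y of socket in the frame of socket_stock between -0.0365 and 0.0365 m and z of socket in the frame of socket_stock between -0.005 and 0.027 m and x of stone in the frame of stone_stock between -0.136 and 0.042 m and y of stone in the frame of stone_stock between -0.0365 and 0.0365 m and z of stone in the frame of stone_stock between -0.005 and 0.027 m and contact force between the fingers and socket below 0.1 N and contact force between the fingers and stone below 0.1 N), for 0.2 s.
2. one end of the cover is under the lip while the other end is still raised (((x of edge_a in the frame of case between 0.08 and 0.093 m and z of edge_a in the frame of case between 0.04 and 0.052 m) or (x of edge_b in the frame of case between 0.08 and 0.093 m and z of edge_b in the frame of case between 0.04 and 0.052 m)) and angle between cover's own z axis and vertical above 0.03 rad), for 0.1 s.
At the end, for the whole second after the job is handed in: Socket and stone lie in the bays of their own kind; the cover rests on both ledges with one end under the lip (height within 3 mm, along 5 mm, sideways 6 mm, tilt under 0.02 rad, turned under 0.08 rad); the catch has sprung back over its near edge (joint below 2 mm) (x of socket in the frame of socket_stock between -0.136 and 0.042 m and y of socket in the frame of socket_stock between -0.0365 and 0.0365 m and z of socket in the frame of socket_stock between -0.005 and 0.027 m and x of stone in the frame of stone_stock between -0.136 and 0.042 m and y of stone in the frame of stone_stock between -0.0365 and 0.0365 m and z of stone in the frame of stone_stock between -0.005 and 0.027 m and x of cover in the frame of case between -0.005 and 0.005 m and y of cover in the frame of case between -0.006 and 0.006 m and z of cover in the frame of case between 0.04 and 0.0455 m and angle between cover's own z axis and vertical below 0.02 rad and angle between the x axis of cover and the x axis of case, either way round below 0.08 rad and value of joint catch below 0.002 m and linear speed of cover below 0.02 m/s); the robot touches nothing.
It fails at once if another thing on the bench is shifted by more than 4 cm (distance of any of tape, screwdriver, brush, oil, grease, wrench from where it was at the start of the episode above 0.04 m).
It also fails if it takes over 67 s, if anything falls off the work surface, if the arm or the gripper's body presses on something with over 40 N, if the wrist force passes 120 N, or if a joint passes its speed limit or range.

## Robot

A 6-joint arm with a two-finger parallel gripper is mounted at the origin on the work surface. World frame = base frame: x ahead of the robot, y to its left, z up, the work surface at z = 0. Lengths are in m, angles in rad, forces in N, time in s.
With the tool pointing down it reaches from about 0.35 to 0.875 m from the base axis. Payload 4.2 kg.
Tool frame: the origin (TCP) lies at the very end of the fingers, on their centre line; the grasp point (between the pads) lies 19 mm behind it (env.pinch_z is the distance from the TCP to the grasp point, in m); z points along the fingers, x is the direction in which the jaws open and shut, and the axes are right-handed (so a half turn about z gives the same grasp; the last joint's range is limited). The gripper opens to 87 mm and grips with 3 to 60 N. Pads are 19 mm wide; open, the fingers measure 117 mm over their backs; the gripper's body (75 mm by 190 mm) begins 51 mm behind the grasp point.
Start: joints at [-0.93, 0.385, 0.008, 0, -1.194, -0.259], TCP at [0.233, -0.58, 0.223] pointing down, gripper open.
Joint ranges: [-3.14, 3.14], [-1.21, 2.06], [-1.07, 1.41], [-3.16, 2.05], [-2.99, -0.16], [-3.1, 3.1]. Speed limits (rad/s): [2.79, 2.79, 3.14, 3.14, 3.14, 3.14].

## Interface

Orientations are given as [roll, pitch, yaw] about the fixed x, y, z axes, in that order (R = Rz(yaw) Ry(pitch) Rx(roll)).
In Python, from station import env gives the robot as it stands.
- The arm moves only by the tool move_arm, never from a script. Its argument "plan" is a list of rows, each a list of 7 numbers: the shift along the tool's x, y, z in cm, then the turn, a rotation vector about the tool's x, y, z in rad, then the finger opening in cm, from 0 to 8.7. In form: [[tx, ty, tz, rx, ry, rz, grip], ...]. A call has 1 to 8 rows; each row is the pose to reach, as a shift and turn from the pose commanded when the call began, along the tool's axes at that moment; what a row does not reach only later rows make up. A row lasts 1/10 s, in which the tool goes at most 50 mm and 8.59 degrees, less where a joint would pass 70% of its speed; a pose out of reach is approached as far as the arm can. A call with a gripper value outside its range is refused whole. The fingers move at their own pace and stop on an object; the grip force is fixed at half the most. Time passes only in rows, so rows that repeat a pose let the fingers close. It gives the time, the measured TCP pose, the force and the opening at its end, in the units of the state.
- env.state(): the state, without advancing time (a new reading comes with each control period).
- env.read_camera(name): name is "scene" or "side" or "wrist"; returns the picture (400x640x3 uint8, red, green, blue); there is no depth.
- env.camera_params(name): a dict with "mtx" (3x3 intrinsics, pixels), "D" ([k1, k2, p1, p2, k3] as OpenCV has them; the pictures are not rectified), "rvec" (rotation vector, rad) and "tvec" (3), from world to camera coordinates, as OpenCV has them. Camera axes: x right, y down, z forward; pixel columns grow to the right and rows downward; lengths in m; the calibration is good to about 2 mm. A picture is of the moment at which its call begins: read the wrist's pose just before it. camera_params takes no time and is no camera call; for the wrist camera it gives the pose at the moment of the call.
- env.sign_off(): hands the job in, once; it reports no verdict.
Trained networks look in the newest picture that a camera, given by its name, has taken for a name from the list of things; names that differ only in an ending like _2 or _b are one class to them, and where a whole thing is asked for, a point or a joint stands for the part that bears it (a point fixed in the world has none). Each returns a list of dicts, best first, with "score" (0 to 1); they miss things now and then, are a little off and sometimes report something else, mostly with a low value. They report only what shows in the picture. A call takes as long as a camera call. They do not tell look-alikes from the thing itself.
- env.search_frame(camera, query): "xy" ([column, row] in pixels, amid what is visible of it).
- env.silhouettes(camera, query): "pixels" (400x640 bool, what is visible of it) and "xy" ([column, row] in pixels, amid what is visible of it).
- env.landmark_of(camera, query): "xy" ([column, row] in pixels: a listed point, or the origin of a listed thing).
The state is a dict: "t": time; "q": joint angles; "dq": joint speeds; "tau": joint torques, N m; "tcp_pos": TCP position; "orientation": TCP orientation; "contact_force": force on the tool from outside, world axes, zero at the start; "ft_torque": the same for the moment, N m; "finger_gap": opening from 0.0 (shut) to 1.0 (fully open).
Only numpy, scipy, OpenCV 4.12 (cv2) and the standard library are available. Lean on these libraries where they do the work, as an engineer would, in place of code of your own. Each camera call takes 0.05 s, during which the arm holds its last target.

## Working session

There is one attempt and no reset: what is moved stays moved. The work goes in short steps, Python scripts to look and compute and a tool call to move; the robot and the scene stay as the last step left them, time stands still between calls to the robot, and variables do not carry over. Pictures are saved under pics/ and viewed, and the job is handed in when it is done.

Besides the shell and the picture viewer there is one more tool, called after "Call:" as a command line: name --pt "numbers of a row" for each row, then --argument value for the rest. move_arm: Moves the arm, as the interface text tells. Its arguments: {"type":"object","properties":{"plan":{"type":"array"}},"required":["plan"]}

```bash
ls; mkdir -p pics; python3 - <<'E'
from station import env
import cv2, numpy as np
print(env.state())
for c in ["scene","side","wrist"]:
    im=env.read_camera(c); cv2.imwrite(f"pics/{c}0.png",im[:,:,::-1])
    p=env.camera_params(c); print(c,p)
E
```

```text
pics
{'t': 0.0, 'q': array([-9.30419345e-01,  3.85544859e-01,  6.62206839e-03, -5.43259255e-04,
       -1.19399901e+00, -2.58589655e-01]), 'dq': array([ 0.00084249, -0.00125933, -0.00018556, -0.00128455, -0.00141744,
        0.00078951]), 'tau': array([-3.40986926e-04, -3.90665209e+01,  1.87402242e+01,  4.22004998e+00,
        1.09232770e-02, -1.92311063e-04]), 'tcp_pos': array([ 0.23265531, -0.5794241 ,  0.22145863]), 'orientation': array([-3.14153706e+00, -2.18392398e-03,  1.95238317e+00]), 'contact_force': array([-0.2518152 , -0.84368366, -0.43387409]), 'ft_torque': array([ 0.01481177, -0.00467955, -0.00160974]), 'finger_gap': 1.0016577170591514}
scene {'mtx': array([[485.63641338,   0.        , 320.85159556],
       [  0.        , 485.63641338, 204.90456757],
       [  0.        ,   0.        ,   1.        ]]), 'D': array([-0.13309886,  0.        ,  0.        ,  0.        ,  0.        ]), 'rvec': array([ 2.48663796,  0.63071363, -0.19888267]), 'tvec': array([-0.50506226, -0.18854814,  1.53557177])}
side {'mtx': array([[455.15551132,   0.        , 328.1314726 ],
       [  0.        , 455.15551132, 201.40751802],
       [  0.        ,   0.        ,   1.        ]]), 'D': array([-0.1076862,  0.       ,  0.       ,  0.       ,  0.       ]), 'rvec': array([ 0.55057785, -2.52375514,  1.39566157]), 'tvec': array([0.53341779, 0.18531456, 1.05620467])}
wrist {'mtx': array([[322.36386788,   0.        , 313.98487407],
       [  0.        , 322.36386788, 201.33238943],
       [  0.        ,   0.        ,   1.        ]]), 'D': array([-0.00555475,  0.        ,  0.        ,  0.        ,  0.        ]), 'rvec': array([-1.6700653 , -2.46673511, -0.32378191]), 'tvec': array([ 0.6245826 , -0.03201501,  0.38958983])}
```

View pics/scene0.png

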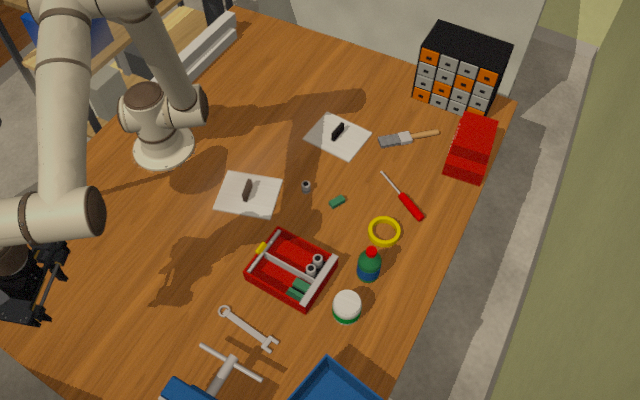

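View pics/side0.png

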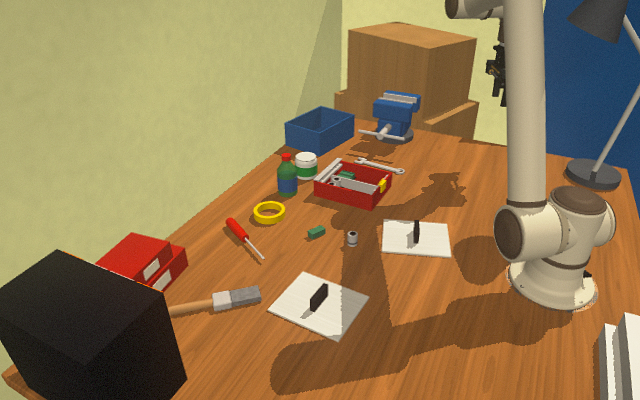

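View pics/wrist0.png

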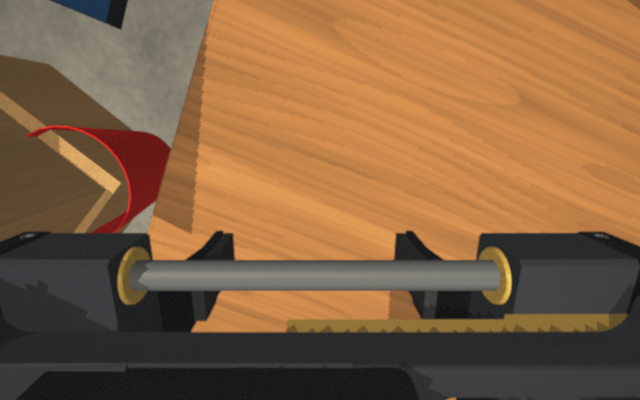

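```bash
cat > h.py <<'E'
from station import env
import cv2, numpy as np
from scipy.spatial.transform import Rotation as Ro
P={c:env.camera_params(c) for c in ["scene","side"]}
def unproj(cam,xy,z,p=None):
    p=p or P[cam]; R=cv2.Rodrigues(p["rvec"])[0]
    u=cv2.undistortPoints(np.array(xy,float).reshape(-1,1,2),p["mtx"],p["D"]).reshape(-1,2)
    d=np.c_[u,np.ones(len(u))]@R; o=-R.T@p["tvec"]
    return o+d*((np.asarray(z)-o[2])/d[:,2])[:,None]
def proj(cam,X,p=None):
    p=p or P[cam]
    return cv2.projectPoints(np.array(X,float).reshape(-1,1,3),p["rvec"],p["tvec"],p["mtx"],p["D"])[0].reshape(-1,2)
def st():
    s=env.state(); print("t",round(s["t"],2),"tcp",s["tcp_pos"].round(4),"rpy",s["orientation"].round(4),"gap",round(s["finger_gap"]*87,1),"F",s["contact_force"].round(1),"q",s["q"].round(2)); return s
def rel(pos,rpy,s=None):
    "tool-frame shift cm and rotvec from current pose to target"
    s=s or env.state()
    R=Ro.from_euler("xyz",s["orientation"]); T=Ro.from_euler("xyz",rpy)
    return (R.inv().apply(np.array(pos)-s["tcp_pos"])*100).round(2),(R.inv()*T).as_rotvec().round(3)
E
python3 - <<'E'
from h import *
for c in ["scene","side"]:
    env.read_camera(c)
    for q,z in [("case",0),("cover",0),("socket",0),("stone",0),("socket_stock",.005),("stone_stock",.005),("lip",.053),("near_ledge",.043),("catch_nose",.0515),("edge_a",0),("edge_b",0),("tape",0),("oil",0)]:
        for r in env.landmark_of(c,q)[:4]:
            print(c,q,round(r["score"],2),np.round(r["xy"],1),unproj(c,r["xy"],z)[0].round(4))
E
```

```text
scene case 0.72 [293.8 274.2] [ 0.5954 -0.1875  0.    ]
scene cover 0.91 [248.  194.3] [ 0.3457 -0.0283  0.    ]
scene cover 0.61 [341.2 135.3] [0.4819 0.3078 0.    ]
scene socket 0.55 [306.9 189.9] [0.4911 0.068  0.    ]
scene socket 0.15 [314.9 276.9] [ 0.6484 -0.1677  0.    ]
scene stone 0.48 [337.3 203.1] [0.5919 0.0689 0.    ]
scene stone 0.4 [247.2 327.9] [ 0.5676 -0.3722  0.    ]
scene socket_stock 0.77 [317.  270.8] [ 0.6459 -0.1515  0.005 ]
scene stone_stock 0.77 [298.2 290.8] [ 0.6308 -0.225   0.005 ]
scene stone_stock 0.63 [312.1 124.5] [0.379  0.3007 0.005 ]
scene stone_stock 0.52 [312.8 277.2] [ 0.6452 -0.1731  0.005 ]
scene stone_stock 0.25 [289.4 274.3] [ 0.5868 -0.1952  0.005 ]
scene lip 0.98 [314.7 277.7] [ 0.6619 -0.1913  0.053 ]
scene lip 0.39 [402.6 194.5] [0.7556 0.1498 0.053 ]
scene near_ledge 0.71 [261.6 249.5] [ 0.4969 -0.1828  0.043 ]
scene catch_nose 0.54 [343.5 308.9] [ 0.7637 -0.2306  0.0515]
scene catch_nose 0.48 [264.6 250. ] [ 0.5079 -0.1838  0.0515]
scene edge_a 0.98 [310.3 122. ] [0.3659 0.3117 0.    ]
scene edge_a 0.65 [275.4 198. ] [ 0.4241 -0.0012 
[... 1136 characters left out ...]
se 0.46 [379.4 181.2] [ 0.5042 -0.1858  0.0515]
side edge_a 0.95 [291.1 291.9] [0.5457 0.2907 0.    ]
side edge_a 0.9 [381.7 234.7] [ 0.4307 -0.0022  0.    ]
side edge_a 0.79 [354.6 319.7] [0.3837 0.3093 0.    ]
side edge_a 0.77 [449.2 242.7] [ 0.2578 -0.0418  0.    ]
side edge_b 0.95 [291.1 291.9] [0.5457 0.2907 0.    ]
side edge_b 0.9 [381.7 234.7] [ 0.4307 -0.0022  0.    ]
side edge_b 0.79 [354.6 319.7] [0.3837 0.3093 0.    ]
side edge_b 0.77 [449.2 242.7] [ 0.2578 -0.0418  0.    ]
side tape 0.61 [265.2 213. ] [0.7671 0.0374 0.    ]
side tape 0.52 [286.6 290.1] [0.5578 0.2898 0.    ]
side oil 0.87 [286.  194.2] [ 0.7635 -0.0782  0.    ]
side oil 0.5 [330.8 170.8] [ 0.7012 -0.2719  0.    ]
```

```bash
python3 - <<'E'
from h import *
s=st(); p=env.camera_params("wrist"); R=cv2.Rodrigues(p["rvec"])[0]; o=-R.T@p["tvec"]
T=Ro.from_euler("xyz",s["orientation"]).as_matrix()
print("cam in tool",T.T@(o-s["tcp_pos"]), "axes", (T.T@R.T).round(3))
print(rel([0.50,-0.19,0.30],[np.pi,0,np.pi/2]))
E
```

```text
t 1.55 tcp [ 0.2329 -0.58    0.2225] rpy [-3.1416 -0.      1.9526] gap 86.9 F [0.2 0.4 0.1] q [-0.93  0.38  0.01  0.   -1.19 -0.26]
cam in tool [ 2.93205863e-05 -7.01826826e-02 -1.62495566e-01] axes [[ 1.    -0.001 -0.001]
 [ 0.001  0.966  0.258]
 [ 0.001 -0.258  0.966]]
(array([26.24, 39.32, -7.75]), array([-0.   , -0.   ,  0.382]))
```

Call:
move_arm --pt "26 39 -7.8 0 0 0.382 8.7" --pt "26 39 -7.8 0 0 0.382 8.7" --pt "26 39 -7.8 0 0 0.382 8.7" --pt "26 39 -7.8 0 0 0.382 8.7" --pt "26 39 -7.8 0 0 0.382 8.7" --pt "26 39 -7.8 0 0 0.382 8.7" --pt "26 39 -7.8 0 0 0.382 8.7" --pt "26 39 -7.8 0 0 0.382 8.7"

```text
t: 2.35
tcp_pos: [0.4538, -0.2571, 0.2881]
orientation: [3.141, 0.0, 1.571]
contact_force: [1.3, -1.3, 0.4]
finger_gap: 1.002
```

Call:
move_arm --pt "5 3.5 -1 0 0 0 8.7" --pt "5 3.5 -1 0 0 0 8.7" --pt "5 3.5 -1 0 0 0 8.7" --pt "5 3.5 -1 0 0 0 8.7"

```text
t: 2.75
tcp_pos: [0.4876, -0.2091, 0.2971]
orientation: [-3.141, -0.0, 1.571]
contact_force: [0.1, -0.4, 0.1]
finger_gap: 0.996
```

```bash
python3 - <<'E'
from h import *
s=st(); p=env.camera_params("wrist"); im=env.read_camera("wrist"); cv2.imwrite("pics/w1.png",im[:,:,::-1])
for q,z in [("case",0),("socket",0),("stone",0),("socket_stock",.005),("stone_stock",.005),("lip",.053),("near_ledge",.043),("catch_nose",.0515)]:
    for r in env.landmark_of("wrist",q)[:3]:
        print(q,round(r["score"],2),np.round(r["xy"],1),unproj("w",r["xy"],z,p)[0].round(4))
E
```

```text
t 2.75 tcp [ 0.4876 -0.2091  0.2971] rpy [-3.1408e+00 -1.0000e-04  1.5707e+00] gap 86.6 F [ 0.1 -0.4  0.1] q [-0.1   0.18 -0.09  0.   -1.3  -1.47]
case 0.64 [326.7 232.5] [ 0.5888 -0.1904  0.    ]
stone 0.67 [500.5 234.7] [0.5926 0.0737 0.    ]
socket_stock 0.77 [356.1 264.7] [ 0.6396 -0.1448  0.005 ]
stone_stock 0.97 [302.1 261.3] [ 0.6339 -0.228   0.005 ]
lip 0.97 [326.9 296.1] [ 0.6648 -0.1914  0.053 ]
near_ledge 0.58 [332.1 182.7] [ 0.5031 -0.1856  0.043 ]
catch_nose 0.8 [333.  186.7] [ 0.5066 -0.1849  0.0515]
catch_nose 0.32 [331.9 180.6] [ 0.4986 -0.1864  0.0515]
```

View pics/w1.png

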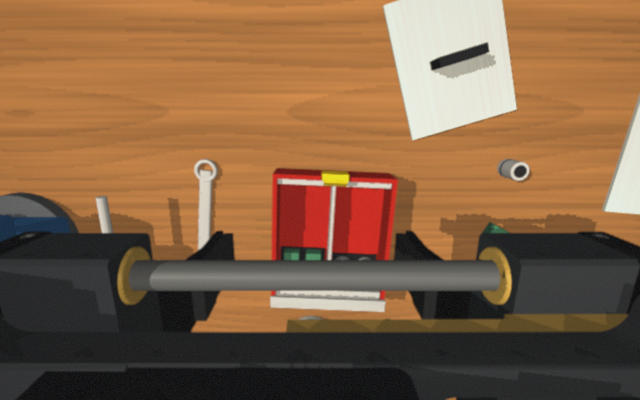

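```bash
python3 - <<'E'
import cv2
a=cv2.imread("pics/w1.png")[150:325,260:410]; cv2.imwrite("pics/w1c.png",cv2.resize(a,None,fx=3.4,fy=3.4,interpolation=cv2.INTER_CUBIC))
a=cv2.imread("pics/scene0.png")[220:320,235:345]; cv2.imwrite("pics/s0c.png",cv2.resize(a,None,fx=6,fy=6,interpolation=cv2.INTER_CUBIC))
a=cv2.imread("pics/side0.png")[145:220,305:405]; cv2.imwrite("pics/d0c.png",cv2.resize(a,None,fx=7,fy=7,interpolation=cv2.INTER_CUBIC))
E
```

```text
(no output)
```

View pics/w1c.png

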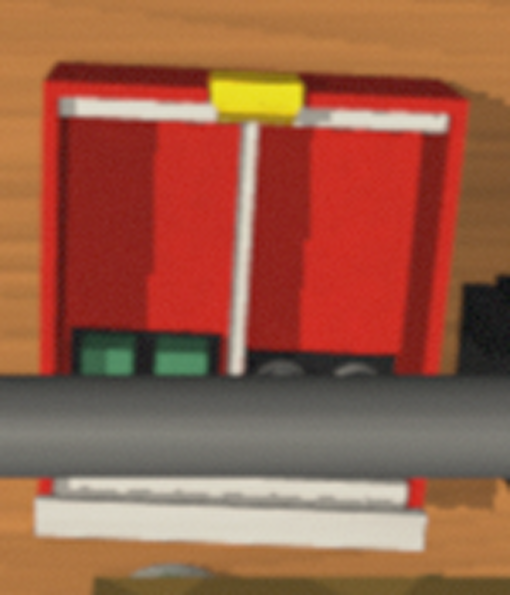

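View pics/s0c.png

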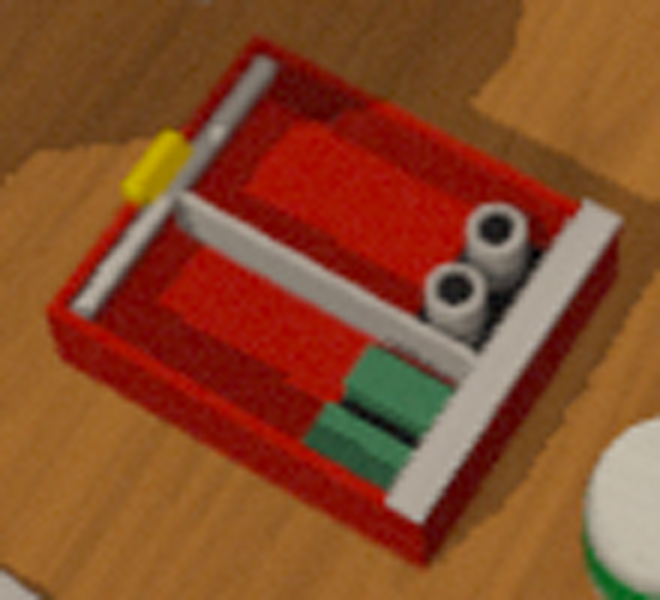

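View pics/d0c.png

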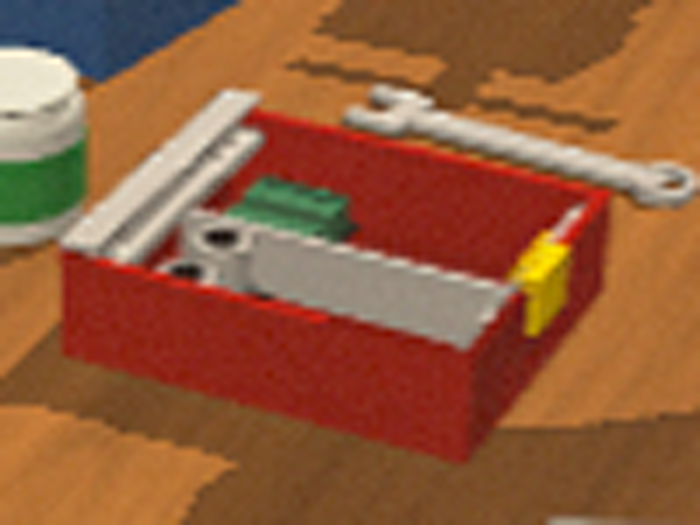

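```bash
cat > fitcase.py <<'E'
from h import *
from scipy.optimize import least_squares
pw=env.camera_params("wrist")
def pk(l,f,o): 
    a=np.array(l,float); return a[:,:3]/1000,(a[:,3:]+.5)/f-.5+np.array(o)
W=pk([(-89,-75,43,60,97),(-89,75,43,448,113),(-81,-75,43,60,118),(-81,75,43,447,132),(78,-81,58,36,497),(78,81,58,427,515),(95,-81,58,36,535),(95,81,58,423,550),(-95,-81,50,45,80),(-95,81,50,466,99)],3.4,(260,150))
S=pk([(95,81,58,622,222),(78,81,58,583,200),(95,-81,58,418,520),(78,-81,58,387,497),(-95,81,50,258,40),(-95,-81,50,52,312),(95,-81,0,425,565)],6,(235,220))
D=pk([(95,81,58,62,243),(95,-81,58,228,90),(78,-81,58,262,97),(-95,81,50,468,348),(-95,81,0,465,460),(95,81,0,65,353),(-95,-81,50,607,193)],7,(305,145))
def res(v,sets):
    M=Ro.from_euler("z",v[2])
    return np.concatenate([(proj("",M.apply(X)+[v[0],v[1],0],p)-u).ravel() for X,u,p in sets])
sets=[W+(pw,),S+(P["scene"],),D+(P["side"],)]
for s in [[sets[0]],[sets[1]],[sets[2]],sets]:
    r=least_squares(res,[.585,-.186,0],args=(s,)); print(r.x.round(4),np.sqrt((r.fun**2).mean()).round(2),np.abs(r.fun).max().round(2))
print(r.fun.reshape(-1,2).round(1).tolist())
E
python3 fitcase.py
```

```text
[ 0.5888 -0.187  -0.0463] 0.46 0.94
[ 0.588  -0.1868 -0.046 ] 0.71 1.31
[ 0.5875 -0.1851 -0.0432] 0.72 1.61
[ 0.5886 -0.1869 -0.0459] 0.65 1.46
[[0.2, -0.8], [-0.1, -0.6], [0.1, -1.0], [-0.4, -0.3], [0.0, 0.6], [0.2, -0.1], [-0.1, 0.1], [0.2, 0.2], [-0.6, 0.4], [1.0, 0.3], [0.2, -0.7], [1.0, 0.0], [0.7, 0.4], [0.0, 0.8], [-0.1, -1.2], [-1.0, -0.2], [0.4, 1.5], [-0.6, -1.3], [-0.2, -1.1], [-0.3, -1.0], [0.4, 1.3], [-0.0, 0.1], [-0.7, -0.4], [0.7, -0.8]]
```

```bash
cat > fitobj.py <<'E'
from h import *
from scipy.optimize import minimize
pw=env.camera_params("wrist")
th=np.linspace(0,2*np.pi,40)
cyl=np.array([[.013*np.cos(a),.013*np.sin(a),z] for a in th for z in (0,.034)])
box=np.array([[x,y,z] for x in(-.0225,.0225) for y in (-.011,.011) for z in (0,.018)])
def hullmask(p,X):
    u=proj("",X,p); h=cv2.convexHull((u*16*4+1.5*16).round().astype(np.int32))
    m=np.zeros((1600,2560),np.uint8); cv2.fillConvexPoly(m,h,255,cv2.LINE_8,4)
    return cv2.resize(m,(640,400),interpolation=cv2.INTER_AREA)/255.
def cost(v,model,masks):
    X=Ro.from_euler("z",v[2] if len(v)>2 else 0).apply(model)+[v[0],v[1],0]
    return sum(np.abs(hullmask(p,X)-m).sum()/m.sum() for m,p in masks)
def get(c,q,near,z=0):
    p=pw if c=="wrist" else P[c]
    for r in env.silhouettes(c,q):
        w=unproj("",r["xy"],z,p)[0]
        if np.hypot(*(w[:2]-near))<.06:
            m=r["pixels"]; print(c,q,round(r["score"],2),m.sum(),np.round(r["xy"],1)); return (m.astype(float),p)
if __name__=="__main__":
    for c in ["scene","side","wrist"]: env.read_camera(c)
    for q,near,model in [("socket",(.484,.073),cyl),("stone",(.593,.071),box)]:
        ms=[m for m in (get(c,q,np.array(near)) for c in ["scene","side","wrist"] if not(q=="stone" and c=="wrist")) if m]
        for sub in [[m] for m in ms]+[ms]:
            best=min((minimize(cost,list(near)+([y] if q=="stone" else []),args=(model,sub),method="Nelder-Mead",options=dict(initial_simplex=None,xatol=2e-4,fatol=1e-3)) for y in ([0,.5,1,1.5,2,2.5] if q=="stone" else [0])),key=lambda r:r.fun)
            print(q,best.x.round(4),round(best.fun,3))
E
python3 fitobj.py
```

```text
scene socket 0.44 102 [306.3 182. ]
wrist socket 0.85 482 [514.9 168.9]
socket [0.4866 0.0655] 0.131
socket [0.4889 0.0644] 0.192
socket [0.4882 0.0644] 0.384
scene stone 0.56 156 [335.7 203.2]
side stone 0.69 160 [313.7 232.7]
stone [0.5878 0.0689 4.252 ] 0.078
stone [0.5903 0.0707 4.4282] 0.174
stone [0.5881 0.0689 1.1243] 0.27
```

Call:
move_arm --pt "27.3 0 15.7 0 0 -1.525 6" --pt "27.3 0 15.7 0 0 -1.525 6" --pt "27.3 0 15.7 0 0 -1.525 6" --pt "27.3 0 15.7 0 0 -1.525 6" --pt "27.3 0 15.7 0 0 -1.525 6" --pt "27.3 0 15.7 0 0 -1.525 6" --pt "27.3 0 15.7 0 0 -1.525 6" --pt "27.3 0 15.7 0 0 -1.525 6"

```text
t: 4.4
tcp_pos: [0.4873, 0.066, 0.1388]
orientation: [-3.139, -0.002, 2.78]
contact_force: [-0.0, -0.8, 0.9]
finger_gap: 0.693
```

```bash
python3 - <<'E'
from h import *
s=st(); print(rel([.488,.0645,.12],[np.pi,0,3.096],s))
E
```

```text
t 4.4 tcp [0.4873 0.066  0.1388] rpy [-3.1394e+00 -2.3000e-03  2.7805e+00] gap 60.3 F [-0.  -0.8  0.9] q [ 0.47  0.24 -0.43 -0.   -0.9  -0.83]
(array([-0.12, -0.11,  1.88]), array([-0.002, -0.003, -0.316]))
```

Call:
move_arm --pt "-0.1 -0.1 5 0 0 -0.316 6" --pt "-0.1 -0.1 8 0 0 -0.316 6" --pt "-0.1 -0.1 11 0 0 -0.316 6" --pt "-0.1 -0.1 13.2 0 0 -0.316 6" --pt "-0.1 -0.1 13.2 0 0 -0.316 6" --pt "-0.1 -0.1 13.2 0 0 -0.316 6"

```text
t: 5.0
tcp_pos: [0.4891, 0.0629, 0.0086]
orientation: [-3.141, 0.0, 3.087]
contact_force: [-0.4, -0.6, 0.8]
finger_gap: 0.688
```

```bash
python3 - <<'E'
from h import *
s=st()
im=env.read_camera("wrist"); cv2.imwrite("pics/w2.png",im[:,:,::-1])
E
```

```text
t 5.0 tcp [0.4891 0.0629 0.0086] rpy [-3.1413e+00  1.0000e-04  3.0872e+00] gap 59.9 F [-0.4 -0.6  0.8] q [ 0.46  0.44 -0.57  0.   -0.56 -0.51]
```

View pics/w2.png

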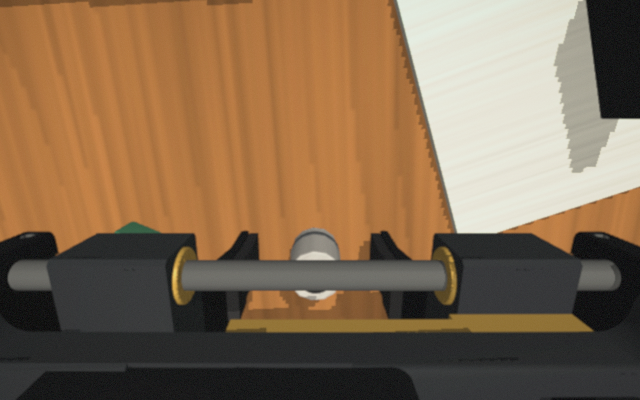

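Call:
move_arm --pt "0 0 0 0 0 0 1.5" --pt "0 0 0 0 0 0 1.5" --pt "0 0 0 0 0 0 1.5" --pt "0 0 0 0 0 0 1.5" --pt "0 0 0 0 0 0 1.5" --pt "0 0 -4 0 0 0 1.5" --pt "0 0 -8 0 0 0 1.5" --pt "0 0 -12 0 0 0 1.5"

```text
t: 5.85
tcp_pos: [0.4881, 0.0625, 0.1293]
orientation: [-3.141, -0.002, 3.087]
contact_force: [1.6, 0.2, -0.7]
finger_gap: 0.29
```

```bash
python3 - <<'E'
from h import *
s=st()
im=env.read_camera("wrist"); cv2.imwrite("pics/w3.png",im[:,:,::-1])
C=Ro.from_euler("z",-.046)
t=C.apply([-.03,.037,0])+[.5885,-.187,0]; print(t)
print(rel([t[0],t[1],.14],[np.pi,0,3.096],s))
E
```

```text
t 5.85 tcp [0.4881 0.0625 0.1293] rpy [-3.1409e+00 -1.5000e-03  3.0865e+00] gap 25.2 F [ 1.6  0.2 -0.7] q [ 0.46  0.26 -0.44 -0.   -0.87 -0.51]
[ 0.56023313 -0.14865963  0.        ]
(array([ -8.37, -20.69,  -1.07]), array([-0.001, -0.002, -0.009]))
```

View pics/w3.png

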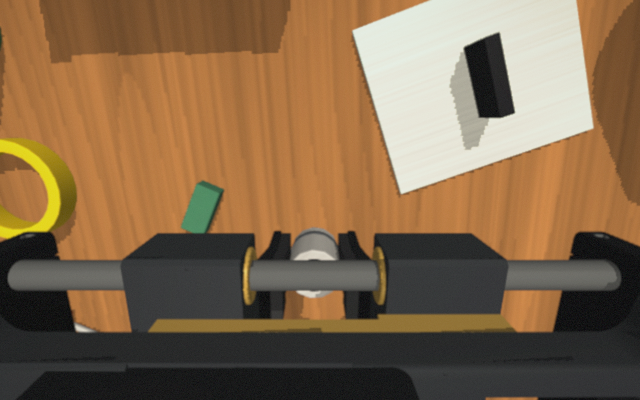

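Call:
move_arm --pt "-8.4 -20.7 0 0 0 0 1.5" --pt "-8.4 -20.7 0 0 0 0 1.5" --pt "-8.4 -20.7 0 0 0 0 1.5" --pt "-8.4 -20.7 0 0 0 0 1.5" --pt "-8.4 -20.7 0 0 0 0 1.5" --pt "-8.4 -20.7 0 0 0 0 1.5" --pt "-8.4 -20.7 0 0 0 0 1.5"

```text
t: 6.6
tcp_pos: [0.5605, -0.1489, 0.1274]
orientation: [3.141, -0.002, 3.085]
contact_force: [-0.6, 0.6, -0.6]
finger_gap: 0.291
```

```bash
python3 - <<'E'
from h import *
s=st(); print(rel([.5602,-.1487,.0145],[np.pi,0,3.096],s))
E
```

```text
t 6.6 tcp [ 0.5605 -0.1489  0.1274] rpy [ 3.1412e+00 -1.7000e-03  3.0850e+00] gap 25.3 F [-0.6  0.6 -0.6] q [ 0.02  0.39 -0.23 -0.   -0.94 -0.08]
(array([1.000e-02, 1.000e-02, 1.129e+01]), array([ 0.   , -0.002, -0.011]))
```

Call:
move_arm --pt "0 0 4 0 0 0 1.5" --pt "0 0 8 0 0 0 1.5" --pt "0 0 10 0 0 0 1.5" --pt "0 0 11.2 0 0 0 1.5" --pt "0 0 11.2 0 0 0 1.5" --pt "0 0 11.2 0 0 0 1.5"

```text
t: 7.2
tcp_pos: [0.5617, -0.1476, 0.017]
orientation: [3.142, 0.001, 3.088]
contact_force: [0.1, -0.3, -0.1]
finger_gap: 0.295
```

Call:
move_arm --pt "0 0 0 0 0 0 4" --pt "0 0 0 0 0 0 4" --pt "0 0 0 0 0 0 4" --pt "0 0 -4 0 0 0 4" --pt "0 0 -8 0 0 0 4" --pt "0 0 -12 0 0 0 4" --pt "0 0 -12 0 0 0 6" --pt "0 0 -12 0 0 0 6"

```text
t: 8.0
tcp_pos: [0.5617, -0.1485, 0.1377]
orientation: [3.141, 0.003, 3.086]
contact_force: [-0.6, 0.6, -0.7]
finger_gap: 0.569
```

```bash
python3 - <<'E'
from h import *
s=st()
im=env.read_camera("wrist"); cv2.imwrite("pics/w4.png",im[:,:,::-1])
im=env.read_camera("scene"); cv2.imwrite("pics/s4.png",im[:,:,::-1])
print(rel([.5881,.0689,.14],[np.pi,0,1.1243+np.pi/2],s))
E
```

```text
t 8.0 tcp [ 0.5617 -0.1485  0.1377] rpy [3.141  0.0032 3.0862] gap 49.5 F [-0.6  0.6 -0.7] q [ 0.02  0.38 -0.22 -0.   -0.96 -0.08]
(array([-1.44, 21.85, -0.21]), array([0.001, 0.003, 0.391]))
```

View pics/w4.png

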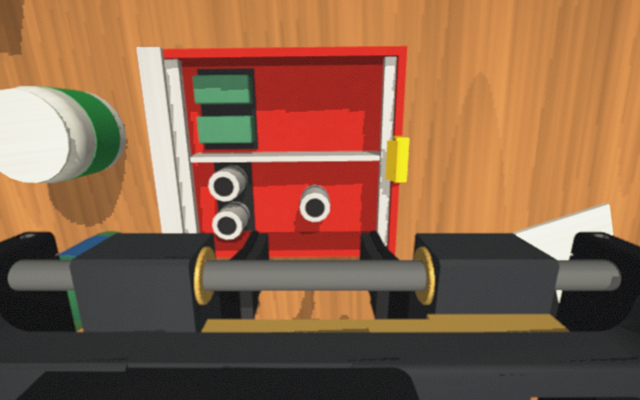

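View pics/s4.png

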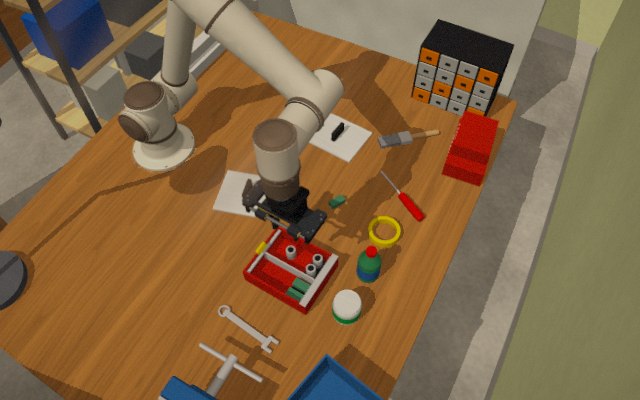

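```bash
python3 - <<'E'
from h import *
s=st()
print(rel([.614,.123,.14],[np.pi,0,1.1243+np.pi/2],s))
E
```

```text
t 8.1 tcp [ 0.5603 -0.1484  0.1354] rpy [ 3.1413e+00 -2.0000e-03  3.0861e+00] gap 55.4 F [-0.3 -1.2 -0.1] q [ 0.02  0.39 -0.23 -0.   -0.96 -0.08]
(array([-3.86, 27.4 , -0.46]), array([-0.   , -0.002,  0.391]))
```

Call:
move_arm --pt "-3.9 27.4 -0.5 0 0 0.391 6" --pt "-3.9 27.4 -0.5 0 0 0.391 6" --pt "-3.9 27.4 -0.5 0 0 0.391 6" --pt "-3.9 27.4 -0.5 0 0 0.391 6" --pt "-3.9 27.4 -0.5 0 0 0.391 6" --pt "-3.9 27.4 -0.5 0 0 0.391 6" --pt "-3.9 27.4 -0.5 0 0 0.391 6" --pt "-3.9 27.4 -0.5 0 0 0.391 6"

```text
t: 8.9
tcp_pos: [0.6143, 0.1233, 0.1394]
orientation: [-3.139, -0.002, 2.697]
contact_force: [-0.4, -0.7, -0.5]
finger_gap: 0.693
```

```bash
python3 - <<'E'
from h import *
from fitobj import *
s=st(); pw=env.camera_params("wrist")
im=env.read_camera("wrist"); cv2.imwrite("pics/w5.png",im[:,:,::-1])
for r in env.silhouettes("wrist","stone"):
    w=unproj("",r["xy"],.01,pw)[0]; print(r["score"],r["xy"],w,r["pixels"].sum())
    if np.hypot(w[0]-.588,w[1]-.069)<.05:
        b=minimize(cost,[.588,.069,1.12],args=(box,[(r["pixels"].astype(float),pw)]),method="Nelder-Mead"); print(b.x,b.fun)
        print(rel([b.x[0],b.x[1],.06],[np.pi,0,b.x[2]+np.pi/2],s)); break
E
```

```text
t 8.9 tcp [0.6143 0.1233 0.1394] rpy [-3.1388e+00 -2.5000e-03  2.6969e+00] gap 60.3 F [-0.4 -0.7 -0.5] q [ 0.46  0.46 -0.1  -0.   -1.02 -0.9 ]
0.7 [312.2, 130.6] [0.59078308 0.07054441 0.01      ] 1319
[0.5906288  0.06767663 1.07179457] 0.0712244867621044
(array([-0.28, -6.02,  7.96]), array([-0.003, -0.002,  0.054]))
```

View pics/w5.png

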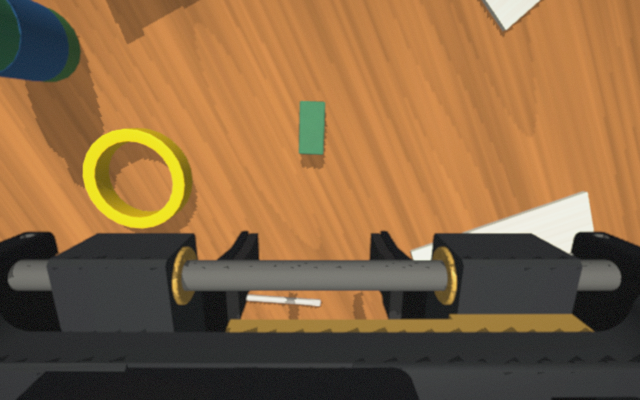

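Call:
move_arm --pt "-0.2 -5 2 0 0 0.04 6" --pt "-0.25 -6 6 0 0 0.04 6" --pt "-0.25 -6 10 0 0 0.04 6" --pt "-0.25 -6 12.5 0 0 0.04 6" --pt "-0.25 -6 13.4 0 0 0.04 6" --pt "-0.25 -6 13.4 0 0 0.04 6" --pt "-0.25 -6 13.4 0 0 0.04 6"

```text
t: 9.7
tcp_pos: [0.5927, 0.0675, 0.0086]
orientation: [3.14, 0.002, 2.655]
contact_force: [1.0, -0.0, 0.0]
finger_gap: 0.689
```

```bash
python3 - <<'E'
from h import *
s=st()
print(rel([.5906,.0677,.004],[np.pi,0,1.085+np.pi/2],s))
im=env.read_camera("wrist"); cv2.imwrite("pics/w6.png",im[:,:,::-1])
E
```

```text
t 9.7 tcp [0.5927 0.0675 0.0086] rpy [3.1401e+00 1.8000e-03 2.6553e+00] gap 60.0 F [ 1. -0.  0.] q [ 0.38  0.56 -0.31  0.   -0.7  -0.87]
(array([ 0.19, -0.08,  0.46]), array([ 0.001,  0.002, -0.   ]))
```

View pics/w6.png

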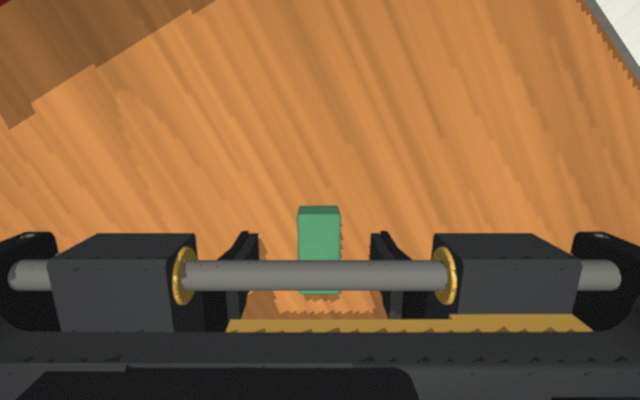

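Call:
move_arm --pt "0.1 0 0.4 0 0 0 5" --pt "0.1 0 0.4 0 0 0 1" --pt "0.1 0 0.4 0 0 0 1" --pt "0.1 0 0.4 0 0 0 1" --pt "0.1 0 0.4 0 0 0 1" --pt "0.1 0 0.4 0 0 0 1" --pt "0.1 0 -3 0 0 0 1" --pt "0.1 0 -7 0 0 0 1"

```text
t: 10.55
tcp_pos: [0.5891, 0.0676, 0.0761]
orientation: [-3.137, -0.004, 2.655]
contact_force: [-0.1, 0.7, -1.0]
finger_gap: 0.249
```

```bash
python3 - <<'E'
from h import *
s=st()
C=Ro.from_euler("z",-.046)
t=C.apply([-.03,-.0375,0])+[.5885,-.187,0]; print(t)
print(rel([t[0],t[1],.13],[np.pi,0,3.096],s))
E
```

```text
t 10.55 tcp [0.5891 0.0676 0.0761] rpy [-3.1375 -0.0038  2.6553] gap 21.6 F [-0.1  0.7 -1. ] q [ 0.39  0.47 -0.25 -0.   -0.85 -0.87]
[ 0.55680734 -0.22308082  0.        ]
(array([-10.71, -27.23,  -5.32]), array([-0.003, -0.005, -0.441]))
```

Call:
move_arm --pt "0 0 -5 0 0 0 1" --pt "-10.7 -27.2 -5.3 0 0 -0.441 1" --pt "-10.7 -27.2 -5.3 0 0 -0.441 1" --pt "-10.7 -27.2 -5.3 0 0 -0.441 1" --pt "-10.7 -27.2 -5.3 0 0 -0.441 1" --pt "-10.7 -27.2 -5.3 0 0 -0.441 1" --pt "-10.7 -27.2 -5.3 0 0 -0.441 1" --pt "-10.7 -27.2 -5.3 0 0 -0.441 1"

```text
t: 11.35
tcp_pos: [0.5568, -0.2274, 0.13]
orientation: [-3.141, -0.001, 3.09]
contact_force: [-0.2, -0.4, -1.2]
finger_gap: 0.251
```

```bash
python3 - <<'E'
from h import *
s=st()
print(rel([.5568,-.2231,.010],[np.pi,0,3.096],s))
E
```

```text
t 11.35 tcp [ 0.5568 -0.2274  0.13  ] rpy [-3.1410e+00 -7.0000e-04  3.0896e+00] gap 21.8 F [-0.2 -0.4 -1.2] q [-0.12  0.42 -0.18  0.   -0.97  0.07]
(array([1.0e-02, 4.4e-01, 1.2e+01]), array([-0.001, -0.001, -0.006]))
```

Call:
move_arm --pt "0 0.2 4 0 0 0 1" --pt "0 0.2 8 0 0 0 1" --pt "0 0.2 10.5 0 0 0 1" --pt "0 0.2 11.8 0 0 0 1" --pt "0 0.2 11.8 0 0 0 1" --pt "0 0.2 11.8 0 0 0 1"

```text
t: 11.95
tcp_pos: [0.5593, -0.2202, 0.0133]
orientation: [-3.141, 0.002, 3.097]
contact_force: [-0.1, -0.3, -1.3]
finger_gap: 0.248
```

Call:
move_arm --pt "0 0 0 0 0 0 4" --pt "0 0 0 0 0 0 4" --pt "0 0 0 0 0 0 4" --pt "0 0 -4 0 0 0 4" --pt "0 0 -8 0 0 0 4" --pt "0 0 -12 0 0 0 4" --pt "0 0 -14 0 0 0 4" --pt "0 0 -14 0 0 0 4"

```text
t: 12.75
tcp_pos: [0.5607, -0.2208, 0.1572]
orientation: [-3.14, 0.009, 3.097]
contact_force: [1.1, -0.2, -0.1]
finger_gap: 0.46
```

```bash
python3 - <<'E'
from h import *
s=st()
for c in ["wrist","scene","side"]:
    im=env.read_camera(c); cv2.imwrite(f"pics/{c}7.png",im[:,:,::-1])
E
```

```text
t 12.75 tcp [ 0.5607 -0.2208  0.1572] rpy [-3.1401  0.0093  3.0971] gap 40.0 F [ 1.1 -0.2 -0.1] q [-0.11  0.39 -0.15  0.   -1.02  0.06]
```

View pics/wrist7.png

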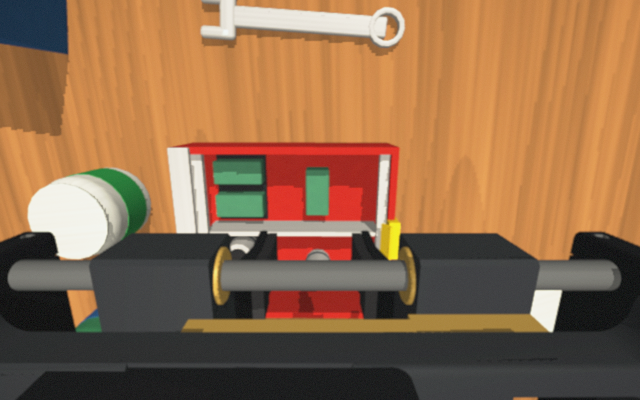

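View pics/scene7.png

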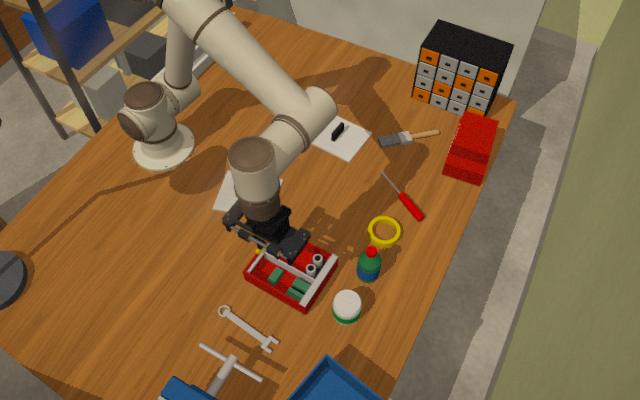

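```bash
python3 - <<'E'
from h import *
s=st()
print(rel([.47,.38,.22],[np.pi,0,3.1],s))
E
```

```text
t 12.9 tcp [ 0.5575 -0.22    0.1515] rpy [ 3.1409e+00 -1.5000e-03  3.0962e+00] gap 40.2 F [-0.6 -0.4 -0.1] q [-0.11  0.4  -0.16 -0.   -1.02  0.06]
(array([11.48, 59.55, -6.79]), array([ 0.001, -0.001, -0.004]))
```

Call:
move_arm --pt "11.5 59.5 -6.8 0 0 0 5" --pt "11.5 59.5 -6.8 0 0 0 5" --pt "11.5 59.5 -6.8 0 0 0 5" --pt "11.5 59.5 -6.8 0 0 0 5" --pt "11.5 59.5 -6.8 0 0 0 5" --pt "11.5 59.5 -6.8 0 0 0 5" --pt "11.5 59.5 -6.8 0 0 0 5" --pt "11.5 59.5 -6.8 0 0 0 5"

```text
t: 13.7
tcp_pos: [0.4991, 0.1745, 0.1956]
orientation: [-3.14, -0.003, 3.097]
contact_force: [0.6, 0.1, -0.8]
finger_gap: 0.575
```

```bash
python3 - <<'E'
from h import *
s=st()
print(rel([.47,.38,.22],[np.pi,0,3.1],s))
E
```

```text
t 13.7 tcp [0.4991 0.1745 0.1956] rpy [-3.1398e+00 -2.6000e-03  3.0966e+00] gap 50.0 F [ 0.6  0.1 -0.8] q [ 0.64  0.25 -0.27 -0.   -1.06 -0.69]
(array([ 3.84, 20.39, -2.46]), array([-0.002, -0.003, -0.003]))
```

Call:
move_arm --pt "3.8 20.2 -2.4 0 0 0 5" --pt "3.8 20.2 -2.4 0 0 0 5" --pt "3.8 20.2 -2.4 0 0 0 5" --pt "3.8 20.2 -2.4 0 0 0 5" --pt "3.8 20.2 -2.4 0 0 0 5" --pt "3.8 20.2 -2.4 0 0 0 5" --pt "3.8 20.2 -2.4 0 0 0 5"

```text
t: 14.4
tcp_pos: [0.4712, 0.3752, 0.2195]
orientation: [-3.139, -0.002, 3.096]
contact_force: [-0.4, 0.5, 0.1]
finger_gap: 0.576
```

```bash
python3 - <<'E'
from h import *
s=st(); pw=env.camera_params("wrist"); np.savez("pw8.npz",**pw)
im=env.read_camera("wrist"); cv2.imwrite("pics/w8.png",im[:,:,::-1])
for q in ["cover","edge_a"]:
  for r in env.landmark_of("wrist",q)[:4]: print(q,r["score"],r["xy"],unproj("",r["xy"],0,pw)[0])
E
```

```text
t 14.4 tcp [0.4712 0.3752 0.2195] rpy [-3.1389e+00 -2.1000e-03  3.0961e+00] gap 50.1 F [-0.4  0.5  0.1] q [ 0.94  0.35 -0.05 -0.   -1.17 -0.99]
cover 0.59 [309.3, 105.8] [0.47253262 0.29340431 0.        ]
edge_a 0.89 [231.6, 110.7] [0.56140334 0.29460427 0.        ]
edge_a 0.85 [386.7, 111.0] [0.38446047 0.30318797 0.        ]
```

View pics/w8.png

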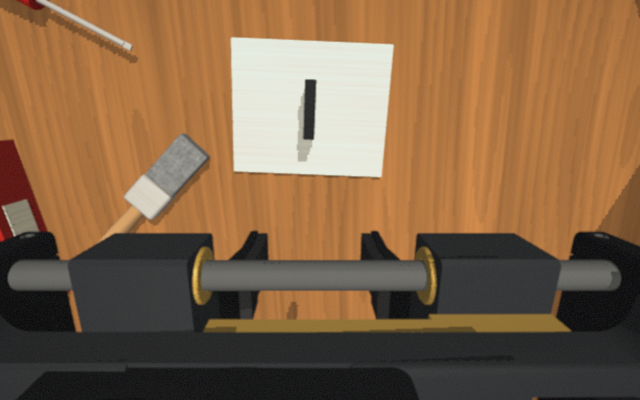

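```bash
python3 - <<'E'
import cv2
a=cv2.imread("pics/w8.png")[25:190,220:405]; cv2.imwrite("pics/w8c.png",cv2.resize(a,None,fx=4,fy=3.6 if 0 else 3.6,interpolation=cv2.INTER_CUBIC))
E
```

```text
(no output)
```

View pics/w8c.png

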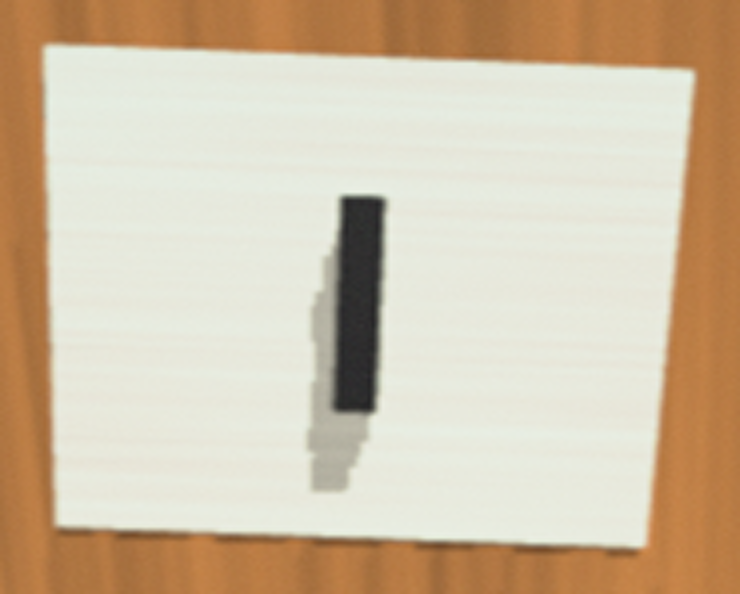

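```bash
cat > fitcover.py <<'E'
from h import *
from scipy.optimize import least_squares
def fit(pts,f,o,pw,x0,z0=0):
    a=np.array(pts,float); X=a[:,:3]/1000; u=(a[:,3:]+.5)/f-.5+np.array(o)
    def res(v):
        return (proj("",Ro.from_euler("z",v[2]).apply(X)+[v[0],v[1],z0],pw)-u).ravel()
    r=least_squares(res,x0); return r.x,r.fun.reshape(-1,2).round(1).tolist()
E
python3 - <<'E'
from fitcover import *
pw=dict(np.load("pw8.npz"))
pl=[(87,-72,5,44,46),(-87,-72,5,694,71),(-87,72,5,646,549),(87,72,5,56,526)]
rb=[(6,-30,39,342,196),(-6,-30,39,385,197),(-6,30,39,375,412),(6,30,39,333,411)]
for p in [pl,rb,pl+rb]: x,f=fit(p,np.array([4,3.6]),(220,25),pw,[.47,.29,0]); print(x.round(4),f)
s=st()
print(rel([x[0],x[1],.06],[np.pi,0,np.pi+x[2]],s))
E
```

```text
[ 0.4723  0.2988 -0.0867] [[0.2, 0.0], [-0.0, 0.2], [-0.4, -0.5], [0.2, 0.1]]
[ 0.4723  0.2986 -0.0909] [[-0.6, -0.6], [0.6, -0.4], [0.5, 0.7], [-0.5, 0.4]]
[ 0.4723  0.2987 -0.087 ] [[0.2, -0.2], [-0.0, 0.1], [-0.4, -0.6], [0.1, -0.0], [-0.7, -0.5], [0.5, -0.3], [0.6, 0.8], [-0.3, 0.6]]
t 14.55 tcp [0.4719 0.3748 0.2206] rpy [-3.1407e+00 -6.0000e-04  3.0947e+00] gap 50.0 F [-0.4 -0.5  0.5] q [ 0.94  0.35 -0.05 -0.   -1.17 -0.99]
(array([-0.41, -7.59, 16.07]), array([-0.001, -0.001,  0.04 ]))
```

Call:
move_arm --pt "-0.4 -7.6 4 0 0 0.04 5" --pt "-0.4 -7.6 9 0 0 0.04 5" --pt "-0.4 -7.6 14 0 0 0.04 5" --pt "-0.4 -7.6 18 0 0 0.04 5" --pt "-0.4 -7.6 20 0 0 0.04 5" --pt "-0.4 -7.6 20.8 0 0 0.04 5" --pt "-0.4 -7.6 20.8 0 0 0.04 5" --pt "-0.4 -7.6 20.8 0 0 0.04 5"

```text
t: 15.35
tcp_pos: [0.4736, 0.3013, 0.0149]
orientation: [3.139, 0.003, 3.057]
contact_force: [0.5, 0.2, 0.4]
finger_gap: 0.576
```

```bash
python3 - <<'E'
from h import *
s=st()
print(rel([.4723,.2987,.011],[np.pi,0,np.pi-.087],s))
im=env.read_camera("wrist"); cv2.imwrite("pics/w9.png",im[:,:,::-1])
E
```

```text
t 15.35 tcp [0.4736 0.3013 0.0149] rpy [3.1389e+00 2.6000e-03 3.0567e+00] gap 50.1 F [0.5 0.2 0.4] q [ 0.86  0.51 -0.39  0.   -0.66 -0.94]
(array([ 0.11, -0.27,  0.38]), array([0.003, 0.003, 0.002]))
```

View pics/w9.png

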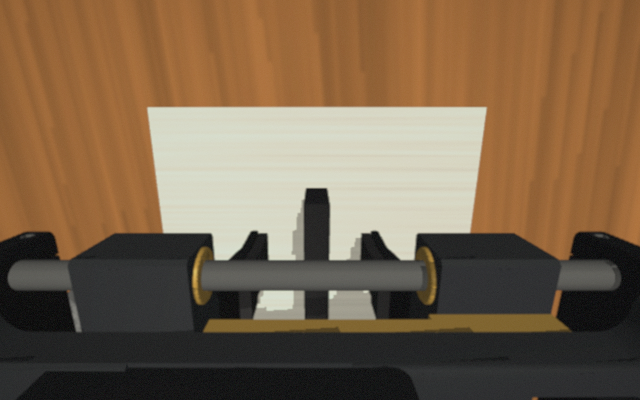

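Call:
move_arm --pt "0 -0.2 0.25 0 0 0 5" --pt "0 -0.2 0.25 0 0 0 0" --pt "0 -0.2 0.25 0 0 0 0" --pt "0 -0.2 0.25 0 0 0 0" --pt "0 -0.2 0.25 0 0 0 0" --pt "0 -0.2 0.25 0 0 0 0" --pt "0 -0.2 0.25 0 0 0 0" --pt "0 -0.2 0.25 0 0 0 0"

```text
t: 16.2
tcp_pos: [0.4721, 0.2984, 0.0104]
orientation: [-3.142, -0.0, 3.057]
contact_force: [-0.6, -0.5, -0.7]
finger_gap: 0.133
```

```bash
python3 - <<'E'
from h import *
s=st()
im=env.read_camera("wrist"); cv2.imwrite("pics/w10.png",im[:,:,::-1])
E
```

```text
t 16.2 tcp [0.4721 0.2984 0.0104] rpy [-3.1416 -0.      3.0567] gap 11.6 F [-0.6 -0.5 -0.7] q [ 0.85  0.52 -0.4   0.   -0.65 -0.94]
```

```bash
cat > cov.py <<'E'
from h import *
CP=np.array([.5885,-.187,0]); CR=Ro.from_euler("z",-.046)
FLIP=Ro.from_euler("xyz",[np.pi,0,np.pi])
OFF=np.array([0,.0003,.0104])   # cover origin in tool frame
def tool_for(xe,ze,deg,y=0):
    "tool pose with far lower edge at case (xe,y,ze), pitch deg"
    R=CR*Ro.from_euler("y",deg,degrees=True)
    org=CP+CR.apply([xe,y,ze])-R.apply([.087,0,0])
    T=R*FLIP
    return org-T.apply(OFF),T
def cover_now(s):
    T=Ro.from_euler("xyz",s["orientation"]); R=CR.inv()*T*FLIP.inv()
    o=s["tcp_pos"]+T.apply(OFF); e=o+(T*FLIP.inv()).apply([.087,0,0])
    return (CR.inv().apply(e-CP)*1000).round(1),R.as_euler("xyz",degrees=True).round(2)
def go(s,*a,**k):
    p,T=tool_for(*a,**k); R=Ro.from_euler("xyz",s["orientation"])
    print(a,"->",(R.inv().apply(p-s["tcp_pos"])*100).round(2),(R.inv()*T).as_rotvec().round(3),"world",p.round(4))
E
python3 - <<'E'
from cov import *
s=st(); print(cover_now(s)); go(s,.066,.10,11); go(s,.066,.0455,11); go(s,.0860,.044,11)
E
```

```text
t 16.25 tcp [0.4721 0.2984 0.0104] rpy [-3.1416 -0.      3.0566] gap 11.6 F [ 0.5 -0.1  0.9] q [ 0.85  0.52 -0.4  -0.   -0.65 -0.94]
(array([-51.7, 476.5,   0. ]), array([-0.  ,  0.  , -2.23]))
(0.066, 0.1, 11) -> [-13.98 -47.48 -11.64] [ 0.004  0.192 -0.039] world [ 0.5711 -0.1865  0.1268]
(0.066, 0.0455, 11) -> [-13.98 -47.48  -6.19] [ 0.004  0.192 -0.039] world [ 0.5711 -0.1865  0.0723]
(0.086, 0.044, 11) -> [-15.98 -47.4   -6.04] [ 0.004  0.192 -0.039] world [ 0.5911 -0.1874  0.0708]
```

Call:
move_arm --pt "0 0 -2 0 0 0 0" --pt "0 0 -5 0 0 0 0" --pt "0 0 -10 0 0 0 0" --pt "0 0 -13 0 0 0 0" --pt "0 0 -13 0 0 0 0"

```text
t: 16.75
tcp_pos: [0.4743, 0.3004, 0.1453]
orientation: [3.134, 0.007, 3.057]
contact_force: [0.5, 0.9, -0.9]
finger_gap: 0.135
```

```bash
python3 - <<'E'
from cov import *
s=st(); print(cover_now(s)); go(s,.066,.10,11)
im=env.read_camera("wrist"); cv2.imwrite("pics/w11.png",im[:,:,::-1])
E
```

```text
t 16.75 tcp [0.4743 0.3004 0.1453] rpy [3.134  0.0069 3.0574] gap 11.8 F [ 0.5  0.9 -0.9] q [ 0.85  0.34 -0.27  0.   -0.95 -0.94]
(array([-49.5, 478.7, 135.6]), array([ 0.43, -0.4 , -2.19]))
(0.066, 0.1, 11) -> [-13.73 -47.72   1.59] [ 0.011  0.199 -0.037] world [ 0.5711 -0.1865  0.1268]
```

View pics/w11.png

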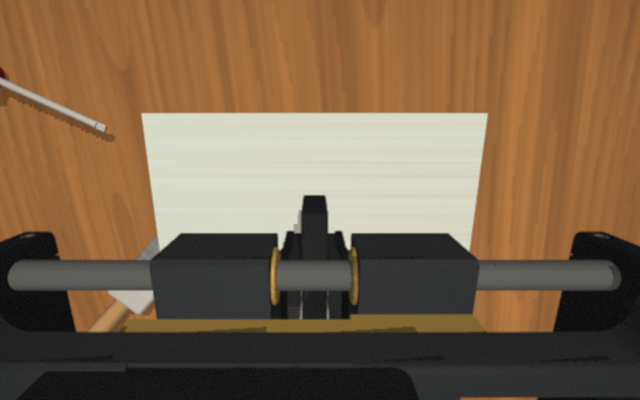

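Call:
move_arm --pt "-2 -3 0 0 0.03 0 0" --pt "-6 -20 0 0 0.1 -0.02 0" --pt "-13.7 -47.6 0 0.007 0.196 -0.037 0" --pt "-13.7 -47.6 0 0.007 0.196 -0.037 0" --pt "-13.7 -47.6 0 0.007 0.196 -0.037 0" --pt "-13.7 -47.6 0 0.007 0.196 -0.037 0" --pt "-13.7 -47.6 0 0.007 0.196 -0.037 0" --pt "-13.7 -47.6 0 0.007 0.196 -0.037 0"

```text
t: 17.6
tcp_pos: [0.5476, -0.08, 0.1381]
orientation: [-3.138, -0.2, 3.093]
contact_force: [0.8, -0.3, -1.9]
finger_gap: 0.134
```

```bash
python3 - <<'E'
from cov import *
s=st(); print(cover_now(s)); go(s,.066,.10,11)
E
```

```text
t 17.6 tcp [ 0.5476 -0.08    0.1381] rpy [-3.1383 -0.2004  3.093 ] gap 11.7 F [ 0.8 -0.3 -1.9] q [ 0.13  0.44 -0.13 -0.03 -1.2  -0.16]
(array([ 37.4, 105. , 110.6]), array([-0.19, 11.48, -0.15]))
(0.066, 0.1, 11) -> [ -3.03 -10.52   0.57] [-0.003 -0.008 -0.003] world [ 0.5711 -0.1865  0.1268]
```

Call:
move_arm --pt "-2.9 -10.4 0.3 0 -0.005 0 0" --pt "-2.9 -10.4 0.3 0 -0.005 0 0" --pt "-2.9 -10.4 0.3 0 -0.005 0 0" --pt "-2.9 -10.4 0.3 0 -0.005 0 0" --pt "-2.9 -10.4 0.3 0 -0.005 0 0" --pt "-2.9 -10.4 0.3 0 -0.005 0 0"

```text
t: 18.2
tcp_pos: [0.5714, -0.1818, 0.1317]
orientation: [-3.139, -0.192, 3.095]
contact_force: [0.2, 0.3, -2.4]
finger_gap: 0.133
```

```bash
python3 - <<'E'
from cov import *
s=st(); print(cover_now(s)); go(s,.066,.0455,11)
pw=env.camera_params("wrist")
for c in ["wrist","scene","side"]:
    im=env.read_camera(c); cv2.imwrite(f"pics/{c}12.png",im[:,:,::-1])
E
python3 - <<'E'
import cv2
a=cv2.imread("pics/scene12.png")[170:320,200:380]; b=cv2.imread("pics/side12.png")[100:250,270:450]
cv2.imwrite("pics/z12.png",cv2.resize(cv2.vconcat([a,b]),None,fx=2,fy=2,interpolation=cv2.INTER_CUBIC))
E
```

```text
t 18.2 tcp [ 0.5714 -0.1818  0.1317] rpy [-3.1386 -0.1922  3.0952] gap 11.5 F [ 0.2  0.3 -2.4] q [-0.04  0.51 -0.04  0.   -1.21 -0.01]
(array([ 66.1,   4.6, 104.9]), array([-0.17, 11.01, -0.02]))
(0.066, 0.0455, 11) -> [-1.12 -0.45  5.84] [-0.003 -0.    -0.   ] world [ 0.5711 -0.1865  0.0723]
```

View pics/z12.png

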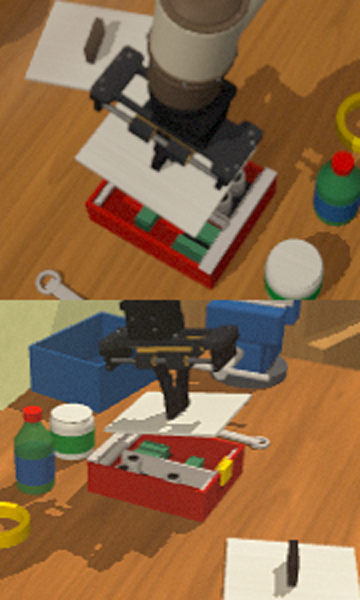

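View pics/wrist12.png

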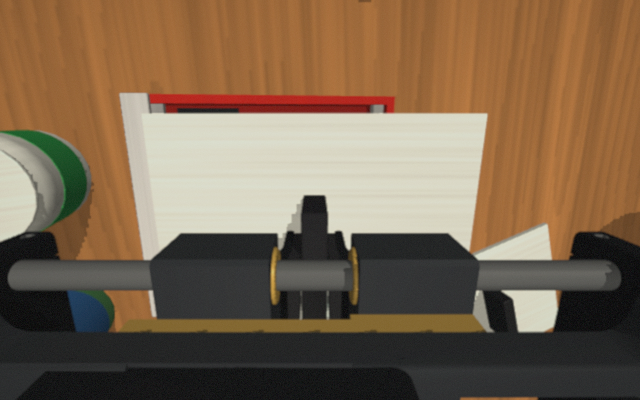

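```bash
python3 - <<'E'
from cov import *
s=st(); pw=env.camera_params("wrist")
T=Ro.from_euler("xyz",s["orientation"]); o=s["tcp_pos"]+T.apply(OFF); R=T*FLIP.inv()
print(proj("",R.apply(np.array([[.087,-.072,.005],[-.087,-.072,.005],[.006,-.03,.039],[-.006,-.03,.039]]))+o,pw).round(1))
a=cv2.imread("pics/wrist12.png"); cv2.imwrite("pics/z12b.png",cv2.resize(np.hstack([a[85:220,115:255],a[85:220,290:330],a[85:220,440:500]]),None,fx=3.2,fy=3.2,interpolation=cv2.INTER_CUBIC))
go(s,.066,.06,11); go(s,.066,.046,11)
E
```

```text
t 18.35 tcp [ 0.5719 -0.182   0.1325] rpy [-3.1384 -0.1907  3.0954] gap 11.7 F [ 0.8 -0.  -1.9] q [-0.04  0.51 -0.04  0.   -1.21 -0.01]
[[141.3 113. ]
 [487.  112.5]
 [300.4 212.3]
 [328.1 212.3]]
(0.066, 0.06, 11) -> [-0.81 -0.44  4.5 ] [-0.003  0.001 -0.   ] world [ 0.5711 -0.1865  0.0868]
(0.066, 0.046, 11) -> [-1.07 -0.44  5.87] [-0.003  0.001 -0.   ] world [ 0.5711 -0.1865  0.0728]
```

View pics/z12b.png

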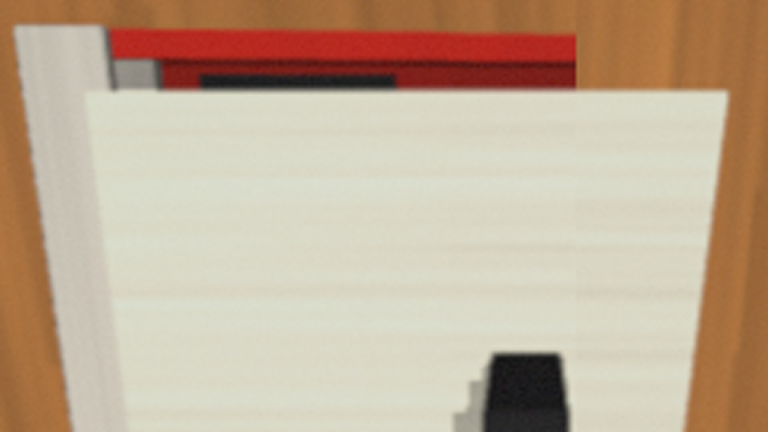

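Call:
move_arm --pt "-0.4 -0.45 2 0 0 0 0" --pt "-0.8 -0.45 4.2 0 0 0 0" --pt "-0.8 -0.45 4.2 0 0 0 0" --pt "-0.8 -0.45 4.2 0 0 0 0" --pt "-0.8 -0.45 4.2 0 0 0 0"

```text
t: 18.85
tcp_pos: [0.5725, -0.1878, 0.0909]
orientation: [-3.138, -0.188, 3.094]
contact_force: [0.2, 0.5, -1.0]
finger_gap: 0.136
```

```bash
python3 - <<'E'
from cov import *
s=st(); print(cover_now(s)); go(s,.066,.046,11)
E
```

```text
t 18.85 tcp [ 0.5725 -0.1878  0.0909] rpy [-3.1376 -0.1885  3.0943] gap 11.8 F [ 0.2  0.5 -1. ] q [-0.05  0.55 -0.08  0.   -1.13 -0.  ]
(array([67.5, -1.4, 64.4]), array([-0.23, 10.8 , -0.07]))
(0.066, 0.046, 11) -> [-0.2   0.13  1.81] [-0.004  0.004 -0.001] world [ 0.5711 -0.1865  0.0728]
```

Call:
move_arm --pt "-0.1 0.1 0.9 0 0 0 0" --pt "-0.2 0.1 1.75 0 0 0 0" --pt "-0.2 0.1 1.75 0 0 0 0" --pt "-0.2 0.1 1.75 0 0 0 0" --pt "-0.2 0.1 1.75 0 0 0 0"

```text
t: 19.35
tcp_pos: [0.5703, -0.1871, 0.0721]
orientation: [-3.138, -0.191, 3.093]
contact_force: [-0.5, -0.4, -1.9]
finger_gap: 0.134
```

```bash
python3 - <<'E'
from cov import *
s=st(); print(cover_now(s)); go(s,.066,.046,11); go(s,.076,.0455,11); go(s,.0855,.0445,11)
for c in ["wrist","side"]:
    im=env.read_camera(c); cv2.imwrite(f"pics/{c}13.png",im[:,:,::-1])
a=cv2.imread("pics/wrist13.png")[80:240,100:500];b=cv2.imread("pics/side13.png")[110:270,290:420]
cv2.imwrite("pics/z13.png",np.vstack([cv2.resize(a,(800,320)),cv2.resize(b[:,:],(520,280*1))[:, :520] if 0 else np.pad(cv2.resize(b,(228,280)),((0,0),(0,572),(0,0)))]))
s=st();print(cover_now(s))
E
```

```text
t 19.35 tcp [ 0.5703 -0.1871  0.0721] rpy [-3.138  -0.1907  3.0934] gap 11.7 F [-0.5 -0.4 -1.9] q [-0.05  0.57 -0.1   0.   -1.09 -0.  ]
(array([65.3, -0.8, 45.3]), array([-0.21, 10.93, -0.12]))
(0.066, 0.046, 11) -> [-0.06  0.06 -0.09] [-0.003  0.001 -0.002] world [ 0.5711 -0.1865  0.0728]
(0.076, 0.0455, 11) -> [-1.05  0.06 -0.23] [-0.003  0.001 -0.002] world [ 0.5811 -0.187   0.0723]
(0.0855, 0.0445, 11) -> [-2.    0.06 -0.31] [-0.003  0.001 -0.002] world [ 0.5906 -0.1874  0.0713]
t 19.45 tcp [ 0.5703 -0.187   0.0722] rpy [-3.1381 -0.1905  3.0934] gap 11.4 F [ 0.8  0.5 -1.7] q [-0.05  0.57 -0.1   0.   -1.09 -0.  ]
(array([65.3, -0.8, 45.5]), array([-0.2 , 10.91, -0.12]))
```

View pics/z13.png

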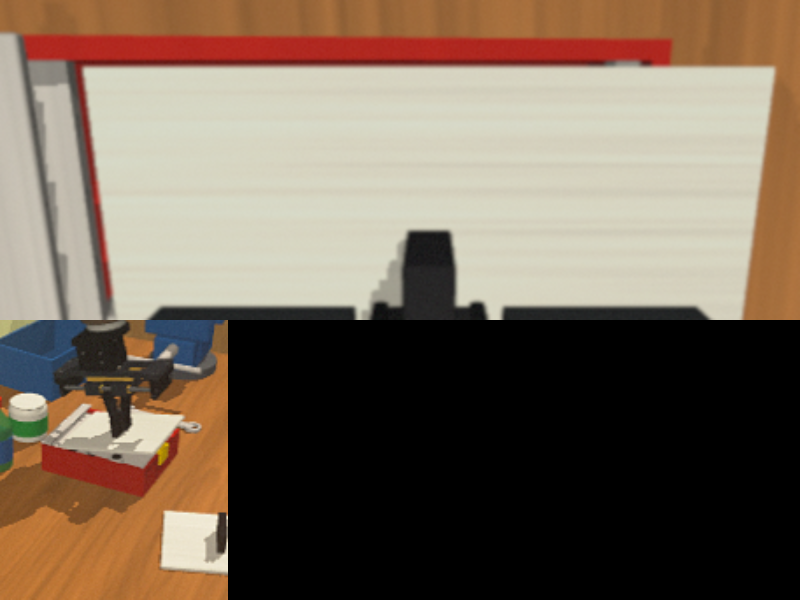

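Call:
move_arm --pt "-0.5 0.05 -0.12 0 0 0 0" --pt "-1.05 0.05 -0.22 0 0 0 0" --pt "-1.5 0.05 -0.27 0 0 0 0" --pt "-2 0.05 -0.31 0 0 0 0" --pt "-2 0.05 -0.31 0 0 0 0" --pt "-2 0.05 -0.31 0 0 0 0"

```text
t: 20.05
tcp_pos: [0.5903, -0.1874, 0.0709]
orientation: [-3.138, -0.192, 3.093]
contact_force: [-0.3, -0.6, -1.6]
finger_gap: 0.138
```

```bash
python3 - <<'E'
from cov import *
for c in ["wrist","side"]:
    im=env.read_camera(c); cv2.imwrite(f"pics/{c}14.png",im[:,:,::-1])
s=st(); print(cover_now(s)); 
for d in [11,9,7,5,4.2]: go(s,.0862,.0438,d)
a=cv2.imread("pics/wrist14.png")[80:240,100:500];b=cv2.imread("pics/side14.png")[130:230,290:440]
cv2.imwrite("pics/z14.png",np.vstack([cv2.resize(a,(640,256)),cv2.resize(b,(480,320)) if 0 else np.pad(cv2.resize(b,(480,320)),((0,0),(0,160),(0,0)))]))
E
```

```text
t 20.15 tcp [ 0.5901 -0.1874  0.071 ] rpy [-3.1383 -0.1916  3.0934] gap 11.7 F [-0.3  1.  -1.9] q [-0.05  0.6  -0.05  0.   -1.11 -0.  ]
(array([85. , -0.2, 44.2]), array([-0.19, 10.98, -0.13]))
(0.0862, 0.0438, 11) -> [-0.13  0.    0.02] [-0.003  0.    -0.002] world [ 0.5913 -0.1874  0.0706]
(0.0862, 0.0438, 9) -> [-0.09  0.    0.32] [-0.003 -0.034 -0.002] world [ 0.5904 -0.1874  0.0677]
(0.0862, 0.0438, 7) -> [-0.07  0.    0.63] [-0.003 -0.069 -0.002] world [ 0.5896 -0.1874  0.0647]
(0.0862, 0.0438, 5) -> [-0.06  0.01  0.93] [-0.003 -0.104 -0.002] world [ 0.5889 -0.1873  0.0617]
(0.0862, 0.0438, 4.2) -> [-0.06  0.01  1.06] [-0.003 -0.118 -0.002] world [ 0.5887 -0.1873  0.0605]
```

View pics/z14.png

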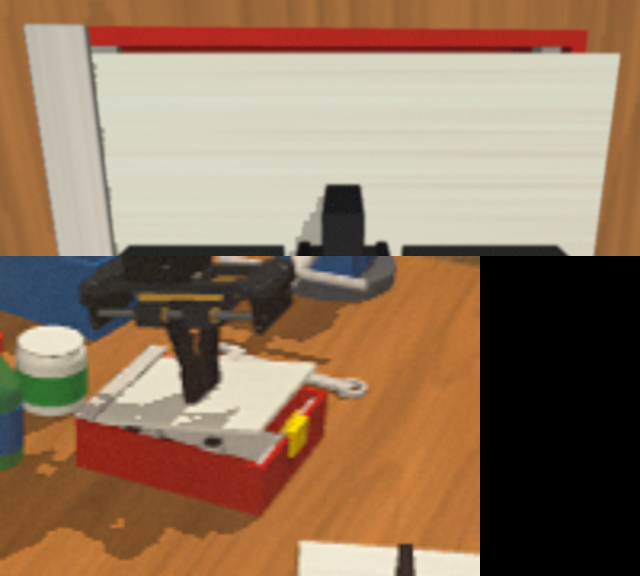

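Call:
move_arm --pt "-0.1 0 0.17 0 -0.018 0 0" --pt "-0.09 0 0.32 0 -0.034 0 0" --pt "-0.07 0 0.63 0 -0.069 0 0" --pt "-0.06 0 0.9 0 -0.1 0 0" --pt "-0.06 0 1.0 0 -0.113 0 0" --pt "-0.06 0 1.0 0 -0.113 0 0" --pt "-0.06 0 1.0 0 -0.113 0 0"

```text
t: 20.85
tcp_pos: [0.589, -0.1874, 0.0614]
orientation: [-3.138, -0.078, 3.094]
contact_force: [-0.2, 0.3, -2.0]
finger_gap: 0.134
```

```bash
python3 - <<'E'
from cov import *
im=env.read_camera("side"); cv2.imwrite(f"pics/side15.png",im[:,:,::-1])
s=st(); print(cover_now(s)); 
for d in [4.2,3.6]: go(s,.0865,.0434,d)
E
```

```text
t 20.9 tcp [ 0.5891 -0.1874  0.0613] rpy [-3.1382 -0.0783  3.0938] gap 11.7 F [ 0.9  0.9 -1.2] q [-0.04  0.56 -0.15  0.   -0.94 -0.01]
(array([86.5, -0.3, 44.1]), array([-0.19,  4.49, -0.1 ]))
(0.0865, 0.0434, 4.2) -> [-0.    0.01  0.11] [-0.003 -0.005 -0.002] world [ 0.589  -0.1873  0.0601]
(0.0865, 0.0434, 3.6) -> [0.01 0.01 0.2 ] [-0.003 -0.016 -0.002] world [ 0.5888 -0.1873  0.0592]
```

Call:
move_arm --pt "0 0 0.1 0 -0.006 0 0" --pt "0 0 0.17 0 -0.012 0 0" --pt "0 0 0.17 0 -0.012 0 0" --pt "0 0 0.17 0 -0.012 0 4" --pt "0 0 0.17 0 -0.012 0 4" --pt "0 0 0.17 0 -0.012 0 4" --pt "0 0 0.17 0 -0.012 0 4" --pt "0 0 0.17 0 -0.012 0 4"

```text
t: 21.7
tcp_pos: [0.5887, -0.1874, 0.0595]
orientation: [-3.138, -0.066, 3.094]
contact_force: [-0.5, -0.6, -0.5]
finger_gap: 0.44
```

Call:
move_arm --pt "0 0 -2 0 0 0 5" --pt "0 0 -5 0 0 0 5" --pt "0 0 -10 0 0 0 5" --pt "0 0 -12 0 0 0 5" --pt "0 0 -12 0 0 0 5" --pt "0 0 -12 0 0 0 5"

```text
t: 22.3
tcp_pos: [0.5965, -0.1871, 0.1792]
orientation: [-3.139, -0.066, 3.094]
contact_force: [0.1, 0.3, -0.4]
finger_gap: 0.57
```

```bash
python3 - <<'E'
from cov import *
s=st(); pw=env.camera_params("wrist"); np.savez("pw16.npz",**pw)
for c in ["wrist","side","scene"]:
    im=env.read_camera(c); cv2.imwrite(f"pics/{c}16.png",im[:,:,::-1])
a=cv2.imread("pics/side16.png")[130:230,290:440];b=cv2.imread("pics/scene16.png")[210:330,220:370]
cv2.imwrite("pics/z16.png",np.vstack([cv2.resize(a,(450,300)),cv2.resize(b,(450,300))]))
E
```

```text
t 22.3 tcp [ 0.5965 -0.1871  0.1792] rpy [-3.1389 -0.0661  3.0935] gap 49.6 F [ 0.1  0.3 -0.4] q [-0.04  0.45 -0.01  0.   -1.18 -0.  ]
```

View pics/z16.png

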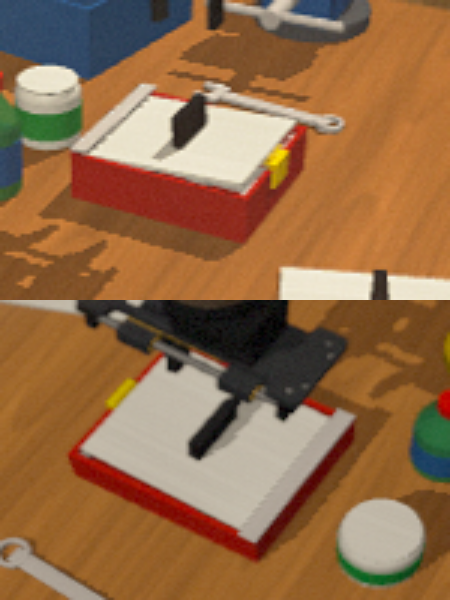

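View pics/wrist16.png

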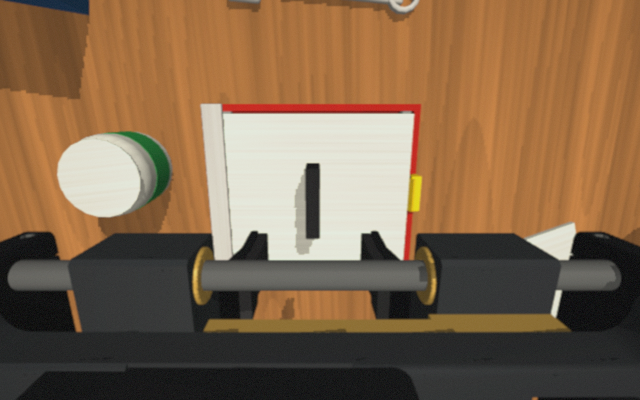

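```bash
python3 - <<'E'
from cov import *
s=st(); t=CP+CR.apply([-.074,0,0]); print(t)
print(rel([t[0],t[1],.13],[np.pi,0,np.pi/2-.046],s))
E
```

```text
t 22.45 tcp [ 0.5958 -0.1872  0.1775] rpy [-3.1387 -0.0696  3.0936] gap 49.8 F [-0.6 -0.4 -0.1] q [-0.04  0.45 -0.01  0.   -1.18 -0.  ]
[ 0.51457828 -0.1835972   0.        ]
(array([ 7.78, -0.01,  5.3 ]), array([-0.057, -0.052,  1.568]))
```

Call:
move_arm --pt "7.8 0 3 -0.057 -0.052 1.568 8.7" --pt "7.8 0 3 -0.057 -0.052 1.568 8.7" --pt "7.8 0 3 -0.057 -0.052 1.568 8.7" --pt "7.8 0 3 -0.057 -0.052 1.568 8.7" --pt "7.8 0 3 -0.057 -0.052 1.568 8.7" --pt "7.8 0 3 -0.057 -0.052 1.568 8.7" --pt "7.8 0 3 -0.057 -0.052 1.568 8.7" --pt "7.8 0 3 -0.057 -0.052 1.568 8.7"

```text
t: 23.25
tcp_pos: [0.5163, -0.1837, 0.1531]
orientation: [-3.131, -0.014, 1.888]
contact_force: [-0.1, -0.1, -1.0]
finger_gap: 0.999
```

```bash
python3 - <<'E'
from cov import *
s=st(); t=CP+CR.apply([-.074,0,0])
print(rel([t[0],t[1],.09],[np.pi,0,np.pi/2-.046],s))
E
```

```text
t 23.25 tcp [ 0.5163 -0.1837  0.1531] rpy [-3.1314 -0.014   1.8883] gap 86.9 F [-0.1 -0.1 -1. ] q [-0.05  0.32 -0.27 -0.01 -0.99 -1.2 ]
(array([-0.03, -0.1 ,  6.32]), array([-0.013, -0.012,  0.364]))
```

Call:
move_arm --pt "0 -0.1 2 -0.013 -0.012 0.364 8.7" --pt "0 -0.1 4 -0.013 -0.012 0.364 8.7" --pt "0 -0.1 6.3 -0.013 -0.012 0.364 8.7" --pt "0 -0.1 6.3 -0.013 -0.012 0.364 8.7" --pt "0 -0.1 6.3 -0.013 -0.012 0.364 8.7" --pt "0 -0.1 6.3 -0.013 -0.012 0.364 8.7"

```text
t: 23.85
tcp_pos: [0.5162, -0.1835, 0.0923]
orientation: [3.137, 0.0, 1.532]
contact_force: [-0.2, -0.1, 0.5]
finger_gap: 1.004
```

```bash
python3 - <<'E'
from cov import *
pw=env.camera_params("wrist"); im=env.read_camera("wrist"); cv2.imwrite("pics/w17.png",im[:,:,::-1])
s=st(); t=CP+CR.apply([-.074,0,0]); print((CR.inv().apply(s["tcp_pos"]-CP)*1000).round(1))
print(rel([t[0],t[1],.048],[np.pi,0,np.pi/2-.046],s))
E
```

```text
t 23.9 tcp [ 0.5163 -0.1835  0.0925] rpy [3.1367e+00 2.0000e-04 1.5317e+00] gap 86.6 F [-0.6 -0.6  0.5] q [-0.05  0.38 -0.36  0.   -0.82 -1.56]
[-72.3   0.1  92.5]
(array([-0.01, -0.19,  4.45]), array([0.005, 0.   , 0.007]))
```

View pics/w17.png

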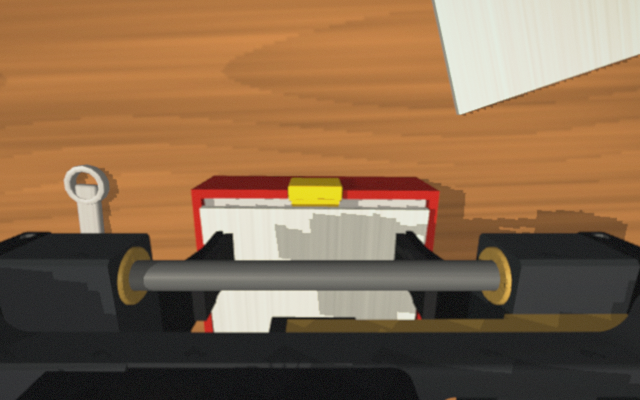

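Call:
move_arm --pt "0 -0.15 1.5 0.005 0 0 8" --pt "0 -0.15 2.8 0.005 0 0 8" --pt "0 -0.15 3.0 0.005 0 0 8" --pt "0 -0.15 3.2 0.005 0 0 8" --pt "0 -0.15 3.4 0.005 0 0 8"

```text
t: 24.4
tcp_pos: [0.5148, -0.1836, 0.0588]
orientation: [-3.141, 0.001, 1.532]
contact_force: [-1.9, -0.1, 5.0]
finger_gap: 0.924
```

Call:
move_arm --pt "0 0 0.2 0 0 0 8" --pt "0 0 0.4 0 0 0 8" --pt "0 0 0.6 0 0 0 8"

```text
t: 24.7
tcp_pos: [0.5146, -0.1834, 0.052]
orientation: [-3.141, 0.0, 1.531]
contact_force: [0.3, -0.4, 0.4]
finger_gap: 0.92
```

```bash
python3 - <<'E'
from cov import *
s=st(); print((CR.inv().apply(s["tcp_pos"]-CP)*1000).round(1))
E
```

```text
t 24.7 tcp [ 0.5146 -0.1834  0.052 ] rpy [-3.1413e+00  1.0000e-04  1.5309e+00] gap 80.0 F [ 0.3 -0.4  0.4] q [-0.05  0.44 -0.4   0.   -0.73 -1.57]
[-74.    0.2  52. ]
```

Call:
move_arm --pt "0 0 0.2 0 0 0 8" --pt "0 0 0.4 0 0 0 8" --pt "0 0 0.5 0 0 0 8" --pt "0 0 0.6 0 0 0 8" --pt "0 0 0.6 0 0 0 8"

```text
t: 25.2
tcp_pos: [0.5141, -0.1832, 0.0483]
orientation: [-3.14, 0.0, 1.531]
contact_force: [-6.2, 4.1, 19.9]
finger_gap: 0.917
```

```bash
python3 - <<'E'
from cov import *
s=st()
for c in ["wrist","side"]:
    im=env.read_camera(c); cv2.imwrite(f"pics/{c}18.png",im[:,:,::-1])
E
```

```text
t 25.2 tcp [ 0.5141 -0.1832  0.0483] rpy [-3.1397e+00  5.0000e-04  1.5313e+00] gap 79.8 F [-6.2  4.1 19.9] q [-0.04  0.44 -0.4   0.   -0.73 -1.57]
```

View pics/wrist18.png

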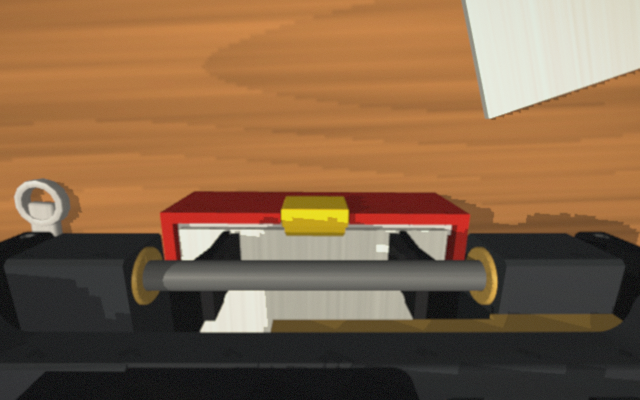

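Call:
move_arm --pt "0 0 -1 0 0 0 8" --pt "0 0 -4 0 0 0 8" --pt "0 0 -8 0 0 0 8" --pt "0 0 -12 0 0 0 8" --pt "0 0 -16 0 0 0 8" --pt "0 0 -16 0 0 0 8" --pt "0 0 -16 0 0 0 8"

```text
t: 26.0
tcp_pos: [0.5146, -0.1831, 0.2062]
orientation: [3.142, -0.001, 1.53]
contact_force: [0.1, -0.6, -0.7]
finger_gap: 0.923
```

```bash
python3 - <<'E'
from cov import *
s=st(); pw=env.camera_params("wrist"); np.savez("pw19.npz",**pw)
for c in ["wrist","side","scene"]:
    im=env.read_camera(c); cv2.imwrite(f"pics/{c}19.png",im[:,:,::-1])
a=cv2.imread("pics/side19.png")[130:230,290:440];b=cv2.imread("pics/wrist19.png")[130:270,230:430]
cv2.imwrite("pics/z19.png",np.vstack([cv2.resize(a,(420,280)),cv2.resize(b,(420,294))]))
for q,z in [("near_ledge",.043),("catch_nose",.0515),("lip",.053)]:
  for r in env.landmark_of("wrist",q)[:2]: print(q,r["score"],r["xy"],unproj("",r["xy"],z,pw)[0])
E
```

```text
t 26.0 tcp [ 0.5146 -0.1831  0.2062] rpy [ 3.1415e+00 -7.0000e-04  1.5305e+00] gap 80.3 F [ 0.1 -0.6 -0.7] q [-0.05  0.26 -0.21 -0.   -1.1  -1.57]
near_ledge 0.79 [314.4, 176.0] [ 0.50456771 -0.18248655  0.043     ]
catch_nose 0.75 [312.0, 179.5] [ 0.50644587 -0.18497458  0.0515    ]
```

View pics/z19.png

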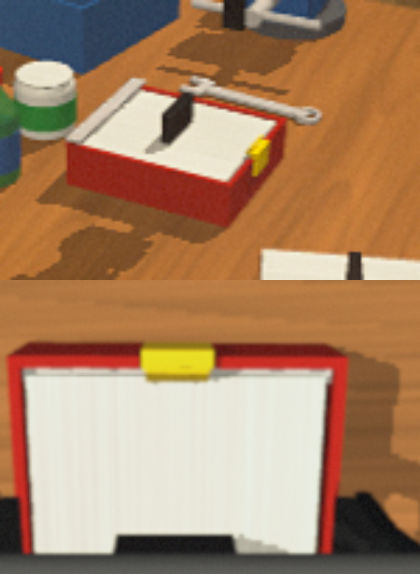

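View pics/scene19.png

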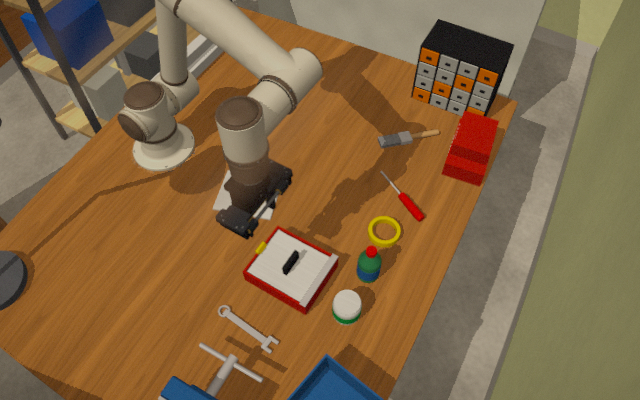

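```bash
python3 - <<'E'
from cov import *
pw=dict(np.load("pw19.npz"))
im=cv2.imread("pics/wrist19.png").astype(int)
m=(im[:,:,2]>150)&(im[:,:,1]>130)&(im[:,:,0]<90); m[:130]=0;m[230:]=0
ys,xs=np.where(m); print("yellow",xs.min(),xs.max(),ys.min(),ys.max())
f=lambda p: proj("",CR.apply(np.array(p)/1000)+CP,pw).round(1)
print("nose tip",f([[-83,-15,51.5],[-83,15,51.5]]),"if 9 out",f([[-92,0,51.5]]))
E
```

```text
yellow 109 625 140 223
nose tip [[298.7 178.5]
 [328.8 178.7]] if 9 out [[313.8 169.7]]
```

```bash
python3 - <<'E'
import cv2
im=cv2.imread("pics/wrist19.png")
for r in range(160,186): print(r,im[r,314].tolist(), im[r,280].tolist())
E
```

```text
160 [31, 113, 141] [30, 45, 111]
161 [22, 117, 140] [28, 28, 102]
162 [23, 133, 160] [30, 33, 107]
163 [28, 181, 208] [26, 30, 104]
164 [36, 220, 231] [26, 32, 105]
165 [37, 223, 234] [23, 28, 122]
166 [40, 222, 233] [31, 39, 166]
167 [38, 221, 233] [33, 43, 197]
168 [34, 221, 233] [36, 47, 204]
169 [36, 221, 233] [34, 45, 204]
170 [36, 220, 233] [41, 49, 201]
171 [33, 218, 233] [82, 90, 197]
172 [30, 216, 233] [147, 160, 196]
173 [30, 211, 230] [192, 206, 215]
174 [31, 187, 216] [181, 196, 200]
175 [24, 145, 174] [166, 183, 184]
176 [30, 134, 162] [213, 227, 226]
177 [65, 141, 165] [223, 236, 235]
178 [145, 186, 197] [222, 234, 233]
179 [213, 229, 229] [222, 234, 233]
180 [222, 235, 234] [223, 234, 233]
181 [221, 234, 233] [222, 234, 233]
182 [219, 232, 232] [222, 234, 233]
183 [221, 233, 233] [221, 234, 233]
184 [220, 233, 233] [222, 234, 233]
185 [220, 233, 234] [221, 234, 233]
```

```bash
python3 - <<'E'
from h import *
st(); print(env.sign_off())
E
```

```text
t 26.3 tcp [ 0.5138 -0.1833  0.2042] rpy [-3.1369e+00 -2.0000e-04  1.5306e+00] gap 80.2 F [-0.7  0.3  0.5] q [-0.05  0.27 -0.21 -0.   -1.1  -1.57]
the job is handed in; nothing more can be done
None
```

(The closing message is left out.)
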